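Set up the steel heating bath on the stirrer hotplate

ROBOT

A 6-joint arm with a two-finger parallel gripper is mounted at the origin on the work surface. World frame = base frame: x ahead of the robot, y to its left, z up, the work surface at z = 0. Lengths are in m, angles in degrees, forces in N, time in s.
With the tool pointing down it reaches from about 0.35 to 0.875 m from the base axis. Payload 4.2 kg.
Tool frame: the origin (TCP) lies at the very end of the fingers, on their centre line; the grasp point (between the pads) lies 19 mm behind it; z points along the fingers, y is the line along which they close (so a half turn about z gives the same grasp; the last joint's range is limited). The gripper opens to 87 mm and grips with 3 to 60 N. Pads are 19 mm wide; open, the fingers measure 117 mm over their backs; the gripper's body (75 mm by 190 mm) begins 51 mm behind the grasp point.
Start: joints at [-57.662, 22.042, 0.453, 0, -68.411, -14.817], TCP at [0.188, -0.596, 0.223] pointing down, gripper open.
Joint ranges: [-179.83, 179.83], [-69.29, 118.12], [-61.27, 80.66], [-181.25, 117.63], [-171.15, -9.14], [-177.46, 177.46]. Speed limits (degrees/s): [159.86, 159.86, 180, 180, 180, 180].

INTERFACE

Orientations are given as a 3x3 rotation matrix whose columns are the frame's x, y, z axes.
In Python, from station import r gives the robot as it stands.
- The arm moves only by the tool jog_arm, never from a script. Its argument "plan" is text: rows parted by semicolons, each of 7 numbers parted by spaces: the shift along the tool's x, y, z normalised to -1 to 1, where 1 is 0.025 m, then the turn, a rotation vector about the tool's x, y, z normalised to -1 to 1, where 1 is 8 degrees, then the closure, from -1 (fully open) to 1 (shut). A call has exactly 10 rows; each row shifts and turns the commanded pose from where the row before left it, along the tool's axes as they then stand; what a row does not reach is not made up. A row lasts 1/10 s, in which the tool goes at most 50 mm and 8.59 degrees, less where a joint would pass 70% of its speed; a pose out of reach is approached as far as the arm can. A call with a number of a shift or a turn outside -1 to 1 is refused whole. A call with a gripper value outside its range is refused whole. The fingers move at their own pace and stop on an object; the grip force is fixed at half the most. Time passes only in rows, so rows that do not move let the fingers close, or fill a call up. It gives the time, the measured TCP pose, the force, the opening and the grip force at its end, in the units of the state.
- r.sense(): the state, without advancing time (a new reading comes with each control period).
- r.capture(name): name is "side" or "top" or "wrist"; returns (picture, depth): 480x640x3 uint8, red, green, blue; 480x640 float32, m along the optical axis (not along the pixel's ray), 0 where there is no reading.
- r.get_calibration(name): a dict with "mtx" (3x3 intrinsics, pixels), "extrinsics" (4x4, takes a point from camera to world coordinates). Camera axes: x right, y up, looking along -z (the intrinsics and any distortion apply to the point x, -y, -z); pixel columns grow to the right and rows downward; lengths in m; the calibration is good to about 2 mm. A picture is of the moment at which its call begins: read the wrist's pose just before it. get_calibration takes no time and is no camera call; for the wrist camera it gives the pose at the moment of the call.
- r.finish_job(): hands the job in; it is judged then, once.
The state is a dict: "time_s": time; "joints": joint angles; "joint_velocities": joint speeds; "effort": joint torques, N m; "tcp_pos": TCP position; "ee_rot": TCP orientation; "wrist_force": force on the tool from outside, world axes, zero at the start; "moment": the same for the moment, N m; "gripper_width": opening from 0.0 (shut) to 1.0 (fully open); "gripper_force": force on a finger pad.
Only numpy, scipy, OpenCV 4.12 (cv2) and the standard library are available. Lean on these libraries where they do the work, as an engineer would, in place of code of your own. Each camera call takes 0.05 s, during which the arm holds its last target. There are 200 camera calls.

TASK

The rectangular steel pot has been drying mouth-down on the rubber mat: turn it over and stand it mouth-up in the middle of the hotplate's white square plate. Only then lift the steel basket up and off its hook and lower it into the pot, so that it stands upright on the pot's bottom. Leave all the other things where they stand.

Things in the scene. Friction and masses are not known exactly. Their poses are not given: they have to be found in the camera images.
- pot: open rectangular pot, plain steel, 96 (its x) x 64 (its y) x 90 (its z) mm outside, walls and bottom 3 mm, a thin darker lip round the mouth. Origin: centre of the outside of its closed bottom; z points from the bottom out through the mouth, so it points down at the start, origin 94 mm above the table (rim on the 4 mm mat). Can be held by its long sides, 64 mm apart; lies steadily on a side.
- basket: steel basket, 70 (its x) x 42 (y) x 50 (z) mm, 180 g, with a rigid bail: uprights at the ends of x carry a crossbar along x, 10 mm wide, 92 to 98 mm above the underside. On the bar's middle a black upright grip, 20 x 20 mm, 98 to 144 mm above the underside. Origin: centre of its underside, z up. The crossbar hangs on the hook, whose wire passes under it at right angles.
- hook (a point): point on top of the hook's wire (8 mm thick) where the basket's crossbar rests, 200 mm above the table
- stand: fixed stand: dark base plate 160 (its x) x 110 (y) x 12 mm, 12 mm post at x = +20 mm, topped at 211 mm by a black 26 mm block; from it the hook's wire runs level along the stand's -x (top at 200 mm) to x = -90 mm, its end turned up to 214 mm at x = -98 mm. Origin under the base plate's middle, z up; the hook point is at x = -75 mm.
- hotplate: fixed white stirrer hotplate, 260 (its x) x 180 (its y) mm, housing 53 mm high; two black knobs 34 mm wide, 69 mm high, at x = -90 mm, y = +-55 mm. Origin under the middle of the housing at table height, z up.
- plate_centre (a point): centre of the top face of the hotplate's white square plate (162 x 162 mm), 60 mm above the table; axes as the hotplate's
- mat: fixed black rubber draining mat, 300 (x) x 340 (y) mm, 4 mm thick; origin under its middle
- reagent_bottle: bystander: amber bottle, 60 mm across, 165 mm tall; origin at the centre of its underside
- dish: bystander: white ceramic bowl, 80 mm across, 40 mm tall, mouth up; origin at the centre of its underside
- round_beaker: bystander: round steel beaker, 64 mm across, 68 mm tall, mouth-down on the mat; origin at the centre of its closed end (on top), its z points down out of the mouth
- jar: bystander: glass jar with black cap, 64 mm across, 75 mm tall; origin at the centre of its underside
- cork_ring: bystander: cork ring, 100 mm across, 28 mm tall, lying flat; origin at the centre of its underside
- wash_bottle: bystander: white plastic bottle, 68 mm across, 170 mm tall; origin at the centre of its underside
- clamp: bystander: black rod clamp lying on the table, block 50 x 30 x 26 mm with a steel rod to 110 mm along its x; origin under the middle of the block
Not all that is in view belongs to the job. What is shaped like the pot but purple, turquoise or yellow is not meant.

How it is judged (in metres and radians):
On the way, in this order (a step that is already met when the one before it is completed fails the run):
1. the pot stands mouth-up in the middle of the plate, let go of, while the basket still hangs on its hook (angle between pot's own z axis and vertical below 0.1 rad and x of pot in the frame of plate_centre between -0.035 and 0.035 m and y of pot in the frame of plate_centre between -0.035 and 0.035 m and z of pot in the frame of plate_centre between -0.006 and 0.006 m and contact force between pot and the fingers below 0.5 N and distance between basket and hook below 0.12 m and height (world z) of basket below 0.12 m), for 0.2 s.
2. the basket has been lifted off its hook and carried away (horizontal distance between basket and hook above 0.08 m), for 0.1 s.
At the end, for the whole second after the job is handed in: the pot stands upright, mouth-up (within 0.1 rad), on the white plate, its centre within 35 mm of the plate's centre along each plate axis; the basket stands inside it on its bottom (within 6 mm), upright within 0.12 rad; both at rest; the bystanders have not been moved by more than 30 mm or tipped (angle between pot's own z axis and vertical below 0.1 rad and x of pot in the frame of plate_centre between -0.035 and 0.035 m and y of pot in the frame of plate_centre between -0.035 and 0.035 m and z of pot in the frame of plate_centre between -0.006 and 0.006 m and x of basket in the frame of pot between -0.016 and 0.016 m and y of basket in the frame of pot between -0.013 and 0.013 m and z of basket in the frame of pot between -0.002 and 0.009 m and angle between basket's own z axis and vertical below 0.12 rad and linear speed of each of pot, basket below 0.02 m/s); the robot touches nothing.
It fails at once if a bystander is moved by more than 30 mm (distance of any of reagent_bottle, dish, round_beaker, jar, cork_ring, wash_bottle, clamp from where it was at the start of the episode above 0.03 m).
It fails at once if a bystander is tipped over (angle between any of reagent_bottle, dish, jar, cork_ring, wash_bottle, clamp's own z axis and vertical above 0.5 rad or angle between round_beaker's own z axis and vertical below 2.6 rad).
It also fails if it takes over 72 s, if anything falls off the work surface, if the arm or the gripper's body presses on something with over 40 N, if the wrist force passes 120 N, or if a joint passes its speed limit or range.

## Working session

There is one attempt and no reset: what is moved stays moved. The work goes in short steps, Python scripts to look and compute and a tool call to move; the robot and the scene stay as the last step left them, time stands still between calls to the robot, and variables do not carry over. Pictures are saved under pics/ and viewed, at most 10 in all, crops included, and the job is handed in when it is done.

Besides the shell and the picture viewer there is one more tool, called after ">>>" in YAML: its name, and indented under it one key for each argument. jog_arm: Moves the arm, as the interface text tells. Scaled input: -1 to 1 covers 0.025 m each way for a shift and 8 degrees each way for a turn. Its arguments: {"type":"object","properties":{"plan":{"type":"string"}},"required":["plan"]}

```bash
mkdir -p pics; ls; python3 - <<'E'
from station import r
import cv2,numpy as np
for n in("side","top"):
    p,d=r.capture(n);cv2.imwrite(f"pics/{n}0.png",p[:,:,::-1]);np.save(f"{n}0.npy",d)
    c=r.get_calibration(n);np.savez(f"{n}cal.npz",**{k:np.array(c[k]) for k in("mtx","extrinsics")});print(c)
print(r.sense())
E
```

```text
pics
{'mtx': array([[599.54251216,   0.        , 320.27992521],
       [  0.        , 599.54251216, 238.60377   ],
       [  0.        ,   0.        ,   1.        ]]), 'extrinsics': array([[ 0.83573903,  0.39852034, -0.37778541, -0.12293328],
       [-0.54891894,  0.62522434, -0.55478151, -1.05157489],
       [ 0.01510892,  0.67102613,  0.74127974,  1.45767333],
       [ 0.        ,  0.        ,  0.        ,  1.        ]])}
{'mtx': array([[513.23203842,   0.        , 316.37808506],
       [  0.        , 513.23203842, 235.86032043],
       [  0.        ,   0.        ,   1.        ]]), 'extrinsics': array([[-0.0143201 ,  0.99115943, -0.13190119,  0.34997615],
       [-0.99954333, -0.01770046, -0.02449121, -0.08173367],
       [-0.0266094 ,  0.13149024,  0.99096027,  1.41191431],
       [ 0.        ,  0.        ,  0.        ,  1.        ]])}
{'time_s': 0.1, 'joints': array([-5.76631954e+01,  2.20868133e+01,  3.88665377e-01, -2.45928811e-02,
       -6.84104504e+01, -1.48177892e+01]), 'joint_velocities': array([ 0.03036019, -0.12176356,  0.18976512,  0.00164586, -0.03830795,
        0.02649461]), 'effort': array([-4.63619544e-04, -3.91688168e+01,  1.87936002e+01,  4.23192188e+00,
        1.34813308e-02, -6.43351450e-05]), 'tcp_pos': array([ 0.18800995, -0.59550122,  0.22157325]), 'ee_rot': array([[-9.53664710e-01, -3.00870676e-01, -6.76604142e-04],
       [-3.00871420e-01,  9.53662988e-01,  1.81491445e-03],
       [ 9.91977898e-05,  1.93439072e-03, -9.99998124e-01]]), 'wrist_force': array([ 0.04810144,  0.42596957, -0.0369238 ]), 'moment': array([-0.07469732,  0.0462119 , -0.02257602]), 'gripper_force': 0.0, 'gripper_width': 1.001072412123754}
```

View pics/side0.png

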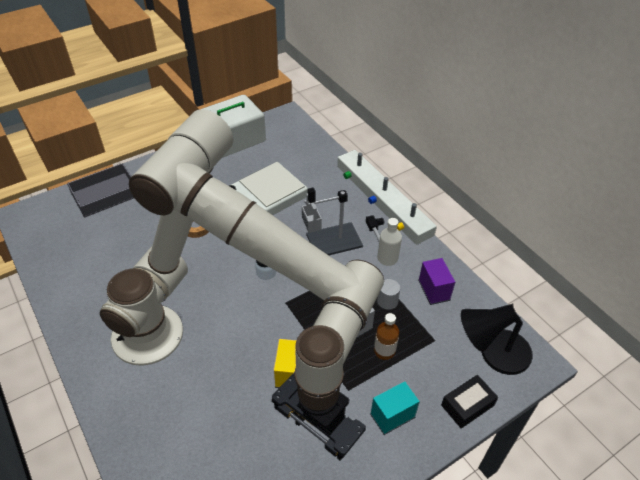

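View pics/top0.png

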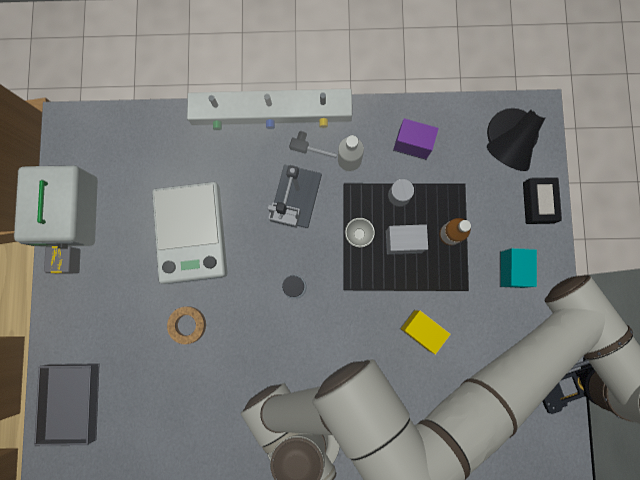

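The side view hides the pot behind the arm, but the top view shows everything. Things that could be taken for the pot in the top view:
- grey rectangular block on the mat (407,238)
- round steel beaker (402,190)
- purple (415,138)
- turquoise (518,268)
- yellow (426,332)

By the description, the pot is the plain grey one at (407,238). The hotplate is at (188,230), and the basket on its hook is at (284,210).

```bash
cat > h.py <<'E'
import numpy as np,cv2
def cloud(d,c):
    K=np.array(c["mtx"]);E=np.array(c["extrinsics"]);v,u=np.mgrid[:480,:640]
    P=np.stack([(u-K[0,2])/K[0,0]*d,-(v-K[1,2])/K[1,1]*d,-d],-1)
    W=P@E[:3,:3].T+E[:3,3];W[d<=0]=np.nan
    return W
def rect(W,u0,u1,v0,v1,z0,z1):
    Q=W[v0:v1,u0:u1].reshape(-1,3);Q=Q[(Q[:,2]>z0)&(Q[:,2]<z1)]
    (c,s,a)=cv2.minAreaRect((Q[:,:2]*1000).astype(np.float32))
    return len(Q),np.round(c,1),np.round(s,1),round(a,1),'z',np.round(np.percentile(Q[:,2]*1000,[5,50,95]),1)
E
python3 - <<'E'
from h import *
c=np.load("topcal.npz");W=cloud(np.load("top0.npy"),c);np.save("Wtop.npy",W)
print("pot",rect(W,375,440,215,265,.085,.105))
print("plate",rect(W,145,235,175,290,.057,.066))
print("housing",rect(W,145,235,175,290,.04,.0665))
print("mat",rect(W,330,480,170,300,.001,.01))
print("base",rect(W,255,335,155,240,.006,.02))
for n,b in dict(hook=(255,335,155,240,.17,.26),grip=(255,335,155,240,.225,.27),stand_top=(255,335,155,240,.205,.216),basket=(255,335,195,240,.1,.17),bott=(440,475,210,250,.1,.2),dish=(340,380,210,250,.02,.06),beaker=(385,420,172,212,.05,.09),jar=(275,310,270,305,.05,.09),wash=(330,370,130,172,.1,.2),cork=(160,215,300,350,.015,.04),clamp=(285,345,125,165,.01,.05),yellow=(395,455,305,358,.05,.2),turq=(495,545,240,295,.05,.2)).items():
    try: print(n,rect(W,*b))
    except Exception as e: print(n,'none')
p=cv2.imread("pics/top0.png")
a=cv2.resize(p[170:295,340:475],None,fx=3,fy=3);b=cv2.resize(p[150:245,250:340],None,fx=375/95,fy=375/95,interpolation=cv2.INTER_CUBIC)
cv2.imwrite("pics/crop0.png",np.hstack([a,b[:375]]))
E
```

```text
pot (940, array([ 518.7, -286.4]), array([64.7, 97. ]), 1.5, 'z', array([89.3, 94.2, 98.6]))
plate (3327, array([548.2, 297. ]), array([246.2, 171. ]), 5.6, 'z', array([57.4, 60.7, 64.7]))
housing (6040, array([549.5, 299.5]), array([262.7, 182.9]), 5.4, 'z', array([48.8, 57.9, 64.2]))
mat (11293, array([ 540.1, -292.9]), array([416.4, 360.9]), 89.0, 'z', array([1.4, 4.3, 8.6]))
base (1576, array([648.8,  12.5]), array([222.9, 234.8]), 89.5, 'z', array([ 6.7, 12. , 16.9]))
hook (447, array([614.2,   8.9]), array([ 69.2, 132.2]), 63.3, 'z', array([195.9, 208.8, 252.4]))
grip (94, array([574.9,  29.6]), array([20., 20.]), 75.8, 'z', array([232.5, 250.9, 255. ]))
stand_top (194, array([619.4,  26.9]), array([ 68., 132.]), 86.9, 'z', array([205.8, 209.6, 214.9]))
basket (383, array([575. ,  29.5]), array([70.1, 43.9]), 74.8, 'z', array([107. , 127.4, 160. ]))
bott (439, array([ 534.5, -410.6]), array([57.6, 57.2]), 32.6, 'z', array([105.1, 122.1, 171.3]))
dish (412, array([ 541.6, -164.5]), array([77.5, 77.3]), 72.5, 'z', array([21.1, 35. , 46.7]))
beaker (439, array([ 648.1, -278.3]), array([58.5, 59.6]), 25.4, 'z', array([60.4, 71.9, 77. ]))
jar (388, array([398.3,  13.3]), array([56.4, 57.1]), 14.3, 'z', array([55.4, 75.1, 79.8]))
wash (516, array([ 750.6, -142.3]), array([66.4, 60.5]), 81.0, 'z', array([104.9, 122.6, 171.5]))
cork (814, array([300.5, 307.6]), array([97.6, 99.4]), 19.1, 'z', array([21.6, 27.9, 33. ]))
clamp (445, array([774.8, -42.4]), array([137.7, 119.9]), 18.1, 'z', array([13.3, 23.1, 31.1]))
yellow (1069, array([ 278. , -325.2]), array([96.6, 64.5]), 51.0, 'z', array([76.3, 90. , 94.7]))
turq (1167, array([ 437.6, -576.9]), array([67.5, 96.6]), 86.0, 'z', array([62.3, 89.3, 94.3]))
```

View pics/crop0.png

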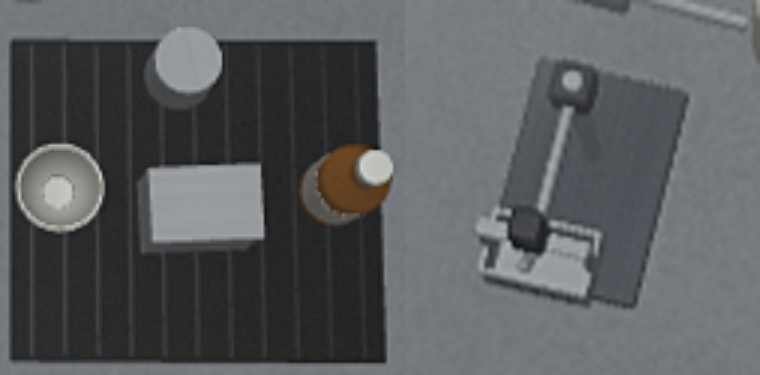

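The crop confirms the plain grey block at (407,238) as the pot, with the beaker round beside it, and the basket hanging on the hook with its grip on top. Moving above the pot now, closing across its 64 mm sides. I'll use a small planning helper and collect joint/pose data on the way.

```bash
cat >> h.py <<'E'
from scipy.spatial.transform import Rotation as Rot
def log(r):
    s=r.sense()
    with open("log.txt","a") as f: f.write(repr([list(s["joints"]),list(s["tcp_pos"]),s["ee_rot"].tolist()])+"\n")
    return s
def down(yaw):  # tool pointing down, tool y at azimuth yaw (deg)
    a=np.radians(yaw);y=np.array([np.cos(a),np.sin(a),0]);z=np.array([0,0,-1.])
    return np.c_[np.cross(y,z),y,z]
def rows(p0,R0,p1,R1,n,g):
    w=Rot.from_matrix(R0.T@R1).as_rotvec();R=R0.copy();st=Rot.from_rotvec(w/n).as_matrix()
    for i in range(n):
        s=R.T@(np.array(p1)-p0)/n/.025;R=R@st
        print(' '.join('%.2f'%x for x in [*s,*np.degrees(w)/n/8,g]),end=';\n' if i%10==9 else '; ')
    print('max turn',np.degrees(np.linalg.norm(w))/n)
E
python3 - <<'E'
from station import r
from h import *
s=log(r); rows(s["tcp_pos"],s["ee_rot"],[.519,-.286,.22],down(181.5),20,-1)
E
```

```text
-0.82 0.39 0.00 0.00 0.00 -0.46 -1.00; -0.84 0.34 0.00 0.00 0.00 -0.46 -1.00; -0.86 0.28 0.00 0.00 0.00 -0.46 -1.00; -0.88 0.23 0.00 0.00 0.00 -0.46 -1.00; -0.89 0.17 0.00 0.00 0.00 -0.46 -1.00; -0.90 0.11 0.00 0.00 0.00 -0.46 -1.00; -0.90 0.05 0.00 0.00 0.00 -0.46 -1.00; -0.91 -0.01 0.00 0.00 0.00 -0.46 -1.00; -0.90 -0.06 0.00 0.00 0.00 -0.46 -1.00; -0.90 -0.12 0.00 0.00 0.00 -0.46 -1.00;
-0.89 -0.18 0.00 0.00 0.00 -0.46 -1.00; -0.87 -0.24 0.00 0.00 0.00 -0.46 -1.00; -0.86 -0.29 0.00 0.00 0.00 -0.46 -1.00; -0.84 -0.35 0.00 0.00 0.00 -0.46 -1.00; -0.81 -0.40 0.00 0.00 0.00 -0.46 -1.00; -0.79 -0.45 0.00 0.00 0.00 -0.46 -1.00; -0.75 -0.50 0.00 0.00 0.00 -0.46 -1.00; -0.72 -0.55 0.00 0.00 0.00 -0.46 -1.00; -0.68 -0.59 0.00 0.00 0.00 -0.46 -1.00; -0.64 -0.64 0.00 0.00 0.00 -0.46 -1.00;
max turn 3.6995063295561237
```

>>> jog_arm:
  plan: "-0.82 0.39 0 0 0 -0.46 -1; -0.84 0.34 0 0 0 -0.46 -1; -0.86 0.28 0 0 0 -0.46 -1; -0.88 0.23 0 0 0 -0.46 -1; -0.89 0.17 0 0 0 -0.46 -1; -0.9 0.11 0 0 0 -0.46 -1; -0.9 0.05 0 0 0 -0.46 -1; -0.91 0 0 0 0 -0.46 -1; -0.9 -0.06 0 0 0 -0.46 -1; -0.9 -0.12 0 0 0 -0.46 -1"

```text
time_s: 1.1
tcp_pos: [0.3541, -0.4404, 0.2221]
ee_rot: [[-0.581, -0.814, -0.001], [-0.814, 0.581, 0.001], [-0.0, 0.001, -1.0]]
wrist_force: [-0.9, -0.6, 0.9]
gripper_width: 1.002
gripper_force: 0.0
```

```bash
python3 -c "
from station import r
from h import *
s=log(r);print(s['joints'])"
```

```text
[-3.47775010e+01  1.62718588e+01 -8.13762725e+00 -1.62219756e-02
 -6.56498275e+01 -7.49047907e-01]
```

>>> jog_arm:
  plan: "-0.89 -0.18 0 0 0 -0.46 -1; -0.87 -0.24 0 0 0 -0.46 -1; -0.86 -0.29 0 0 0 -0.46 -1; -0.84 -0.35 0 0 0 -0.46 -1; -0.81 -0.4 0 0 0 -0.46 -1; -0.79 -0.45 0 0 0 -0.46 -1; -0.75 -0.5 0 0 0 -0.46 -1; -0.72 -0.55 0 0 0 -0.46 -1; -0.68 -0.59 0 0 0 -0.46 -1; -0.64 -0.64 0 0 0 -0.46 -1"

```text
time_s: 2.1
tcp_pos: [0.5202, -0.2867, 0.222]
ee_rot: [[0.022, -1.0, -0.001], [-1.0, -0.022, 0.001], [-0.001, 0.001, -1.0]]
wrist_force: [0.7, -0.5, -0.6]
gripper_width: 0.999
gripper_force: 0.0
```

```bash
python3 -c "
from station import r
from h import *
s=log(r);print(s['joints'],s['tcp_pos'],s['ee_rot'])"
```

```text
[-1.32661893e+01  1.90824840e+01 -4.08568958e+00 -1.74727218e-02
 -6.68962818e+01  1.45431713e+01] [ 0.52018451 -0.28673527  0.22200221] [[ 2.21656191e-02 -9.99753781e-01 -1.03055299e-03]
 [-9.99754159e-01 -2.21661749e-02  5.31158630e-04]
 [-5.53871267e-04  1.01852618e-03 -9.99999328e-01]]
```

>>> jog_arm:
  plan: "0 0 0 0 0.6 0 -1; 0 0 0 0 0.6 0 -1; 0 0 0 0 0.6 0 -1; 0 0 0 0 0.6 0 -1; 0 0 0 0 0.6 0 -1; 0 0 0 0 0 0 -1; 0 0 0 0 0 0 -1; 0 0 0 0 0 0 -1; 0 0 0 0 0 0 -1; 0 0 0 0 0 0 -1"

```text
time_s: 3.1
tcp_pos: [0.5201, -0.2881, 0.2229]
ee_rot: [[0.017, -1.0, 0.008], [-0.914, -0.018, -0.406], [0.406, -0.001, -0.914]]
wrist_force: [0.9, 0.2, 0.2]
gripper_width: 1.001
gripper_force: 0.0
```

```bash
cat > kin.py <<'E'
from h import *
from scipy.optimize import least_squares
rx=lambda a:Rot.from_euler('x',a,degrees=True).as_matrix()
ry=lambda a:Rot.from_euler('y',a,degrees=True).as_matrix()
rz=lambda a:Rot.from_euler('z',a,degrees=True).as_matrix()
TR=np.array([[0,0,1],[0,-1,0],[1,0,0.]])  # tool axes at zero: z forward(x); refined by sign s6
def fk(q,P,pts=False):
    L2,L3,h,d5,d6,a=P
    A=rz(q[0]);p=np.array([0,0,h]);sh=p
    el=p+A@ry(q[1])@np.array([0,0,L2])
    B=A@ry(q[1]-q[2])@rx(-q[3])
    w=el+B@np.array([L3,0,0])+A@ry(q[1]-q[2])@np.array([0,0,a])
    C=B@ry(-q[4]);w2=w+C@np.array([0,d5,0])
    D=C@rx(-q[5]);t=w2+D@np.array([d6,0,0])
    return (sh,el,w,w2,t,D@TR) if pts else (t,D@TR)
def data(): return [tuple(map(np.array,eval(l))) for l in open("log.txt")]
def fit():
    def f(P):
        o=[]
        for q,p,R in data():
            t,_=fk(q,P);o+=list(t-p)
        return np.r_[o, 1e-3*(np.array(P)-[.45,.45,.2,-.16,.35,0])]
    s=least_squares(f,[.45,.45,.2,-.16,.35,0]);return s.x,np.abs(f(s.x)[:-6]).max()
E
python3 -c "
from station import r
from kin import *
s=log(r);print(s['joints'],s['tcp_pos'],s['ee_rot'][:,2])
P,e=fit();print(P,e)
for q,p,R in data(): print(np.round(fk(q,P)[1]-R,2).tolist(), np.round(fk(q,P)[0]-p,4))"
```

```text
[ -2.82729085  15.04821423 -24.0465907   30.38768924 -53.25764185
 -15.07829164] [ 0.52012026 -0.28807831  0.22285456] [ 0.00834519 -0.40625949 -0.91371964]
[ 5.64885640e-01  4.21806232e-01  1.60619630e-01 -1.59800048e-01
  3.06462995e-01 -2.49417209e-06] 9.930847675310162e-07
[[1.25, -0.65, -0.0], [-0.65, -1.25, 0.0], [-0.0, -0.0, -0.0]] [-0.  0.  0.]
[[1.39, 0.23, -0.0], [0.23, -1.39, 0.0], [-0.0, -0.0, -0.0]] [ 0. -0.  0.]
[[0.98, 1.02, -0.0], [1.02, -0.98, -0.0], [-0.0, -0.0, -0.0]] [ 0. -0.  0.]
[[0.98, 1.02, -0.0], [0.93, -0.9, -0.0], [-0.41, 0.41, 0.0]] [-0. -0. -0.]
```

```bash
cat >> kin.py <<'E'
P,_=fit()
q0,p0,R0=data()[0]
TR=(fk(q0,P)[1]@TR.T).T@R0
lo=np.array([-179.83,-69.29,-61.27,-181.25,-171.15,-177.46])+2;hi=np.array([179.83,118.12,80.66,117.63,-9.14,177.46])-2
def ik(p,R,q):
    def f(q):
        t,D=fk(q,P);return np.r_[(t-p)*10,Rot.from_matrix(D.T@R).as_rotvec()]
    s=least_squares(f,np.clip(q,lo+.1,hi-.1),bounds=(lo,hi),max_nfev=60)
    return s.x,np.abs(s.fun).max()
def tilt(yaw,t): # tool y at azimuth yaw, tilted t deg about tool y from down
    return down(yaw)@Rot.from_euler('y',t,degrees=True).as_matrix()
E
sed -i 's/^TR=(fk.*/TR=(fk(q0,P)[1]@TR.T).T@R0/' kin.py
python3 - <<'E'
from kin import *
q=data()[-1][0];print([np.abs(fk(a,P)[1]-R).max().round(4) for a,p,R in data()])
def sweep(name,g,yaw,qs):
    out=[]
    # seed at t=0
    R=down(yaw);best=None
    for s in qs:
        x,e=ik(g+0.019*R[:,2],R,s)
        if e<1e-3 and (best is None): best=x
    if best is None: print(name,yaw,'down unreachable');return
    rng=[]
    for sg in(1,-1):
        x=best;last=0;lw=None
        for t in range(5,96,5):
            R=tilt(yaw,sg*t);y,e=ik(g+0.019*R[:,2],R,x)
            if e>1e-3 or np.abs(y-x).max()>60: break
            x=y;last=sg*t
        sh,el,w,w2,tt,D=fk(x,P,True)
        rng.append((last,np.round(x).astype(int).tolist(),'w',np.round(w,2).tolist(),'w2',np.round(w2,2).tolist()))
    print(name,yaw,np.round(best).astype(int).tolist(),rng)
qs=[q,np.array([20,20,-4,0,-67,0.]),np.array([20,20,-4,0,-67,90.]),np.array([20,20,-4,0,-67,-90.])]
for yaw in (0,45,90,135,180,225,270,315): sweep('plate',np.array([.57,.295,.12]),yaw,qs)
for yaw in (1.5,181.5): sweep('pot',np.array([.519,-.286,.2]),yaw,qs)
E
```

```text
[np.float64(0.0), np.float64(0.0), np.float64(0.0), np.float64(0.0)]
plate 0 [42, 29, -6, 0, -55, 138] [(30, [28, 27, -3, -35, -50, 173], 'w', [0.55, 0.29, 0.45], 'w2', [0.57, 0.15, 0.37]), (-95, [54, 64, 3, 42, -118, 109], 'w', [0.42, 0.58, 0.04], 'w2', [0.57, 0.58, 0.09])]
plate 45 down unreachable
plate 90 [42, 29, -6, 0, -55, -132] [(95, [23, 71, 56, -69, -156, -155], 'w', [0.87, 0.36, 0.24], 'w2', [0.86, 0.3, 0.09]), (-20, [46, 23, -31, 35, -25, -166], 'w', [0.33, 0.33, 0.34], 'w2', [0.47, 0.29, 0.39])]
plate 135 [42, 29, -6, 0, -55, -87] [(95, [43, 74, 41, 5, -152, -86], 'w', [0.66, 0.61, 0.08], 'w2', [0.77, 0.5, 0.09]), (-30, [41, 21, -24, -9, -15, -78], 'w', [0.38, 0.32, 0.39], 'w2', [0.47, 0.19, 0.37])]
plate 180 [42, 29, -6, 0, -55, -42] [(95, [54, 64, 3, 42, -118, -71], 'w', [0.42, 0.58, 0.04], 'w2', [0.57, 0.58, 0.09]), (-95, [0, 50, -2, -93, -94, 51], 'w', [0.69, -0.0, 0.19], 'w2', [0.57, 0.01, 0.09])]
plate 225 [42, 29, -6, 0, -55, 3] [(95, [56, 52, -36, 79, -95, -88], 'w', [0.25, 0.38, 0.09], 'w2', [0.37, 0.5, 0.09]), (-95, [10, 60, 30, -75, -123, 33], 'w', [0.84, 0.15
[... 174 characters left out ...]
-69, -156, 25], 'w', [0.87, 0.36, 0.24], 'w2', [0.86, 0.3, 0.09])]
plate 315 [42, 29, -6, 0, -55, 93] [(30, [41, 21, -24, -9, -15, 102], 'w', [0.38, 0.32, 0.39], 'w2', [0.47, 0.19, 0.37]), (-95, [43, 74, 41, 5, -152, 94], 'w', [0.66, 0.61, 0.08], 'w2', [0.77, 0.5, 0.09])]
pot 1.5 [-13, 21, -8, 0, -61, -165] [(95, [-44, 54, 29, -73, -133, -150], 'w', [0.61, -0.58, 0.31], 'w2', [0.53, -0.57, 0.17]), (-5, [-11, 20, -12, 6, -58, -171], 'w', [0.54, -0.1, 0.47], 'w2', [0.52, -0.26, 0.49])]
pot 181.5 [-13, 21, -8, 0, -61, 15] [(95, [-1, 39, -52, 92, -95, -91], 'w', [0.35, -0.0, 0.18], 'w2', [0.51, 0.0, 0.17]), (-95, [-44, 54, 29, -73, -133, 30], 'w', [0.61, -0.58, 0.31], 'w2', [0.53, -0.57, 0.17])]
```

```bash
cat >> kin.py <<'E'
def path(q,wps,g0=None):
    """wps: (grasp point, yaw, tilt, rows, closure); start from measured tcp in sense s"""
    t,R=fk(q,P);out=[];x=q;zs=9;ms=0
    cp,cR=t,R
    for gp,yaw,tl,n,cl in wps:
        R1=tilt(yaw,tl);p1=np.array(gp)+.019*R1[:,2]
        ga=cp-.019*cR[:,2]
        w=Rot.from_matrix(cR.T@R1).as_rotvec();Rs=cR;ps=cp
        for i in range(1,n+1):
            Rn=cR@Rot.from_rotvec(w*i/n).as_matrix();gn=ga+(np.array(gp)-ga)*i/n;pn=gn+.019*Rn[:,2]
            s=Rs.T@(pn-ps)/.025;o=Rot.from_matrix(Rs.T@Rn).as_rotvec()*180/np.pi/8
            out.append([*s,*o,cl]);y,e=ik(pn,Rn,x)
            if e>2e-3: print('IK fail',gp,i,e)
            ms=max(ms,np.abs(y-x).max());x=y;pt=fk(x,P,True);zs=min(zs,pt[2][2],pt[3][2]);Rs,ps=Rn,pn
        cp,cR=p1,R1
        print('# end q',np.round(x).astype(int),'w',np.round(pt[2],2),'w2',np.round(pt[3],2))
    print('max joint step/row %.1f minz %.3f maxcmd %.2f'%(ms,zs,np.abs(np.array(out)[:,:6]).max()))
    for i in range(0,len(out),10): print('; '.join(' '.join('%.2f'%(v+0) for v in o).replace('-0.00','0').replace('0.00','0') for o in out[i:i+10]));print()
    return x
E
python3 - <<'E'
from kin import *
W=np.load("Wtop.npy");z=cv2.medianBlur(np.nan_to_num(W[:,:,2]).astype(np.float32),5)
m=(z>.0568)&(z<.064);m[:170]=0;m[262:]=0;m[:,:140]=0;m[:,235:]=0
m=cv2.morphologyEx(m.astype(np.uint8),cv2.MORPH_OPEN,np.ones((7,7)))
n,l,st,_=cv2.connectedComponentsWithStats(m);k=1+st[1:,4].argmax()
print(st[k],cv2.minAreaRect((W[l==k][:,:2]*1000).astype(np.float32)),W[l==k].mean(0))
Q=W[l==k];u=np.radians(5.5);c,s=np.cos(u),np.sin(u)
for a in (Q[:,0]*c+Q[:,1]*s,-Q[:,0]*s+Q[:,1]*c): print(np.percentile(a,[1,50,99]))
from station import r
s=r.sense();q=s["joints"]
# pick: a=34 below bottom face -> z=.094-.034=.060
path(q,[((.519,-.286,.16),181.5,-15,5,-1),((.519,-.286,.061),181.5,-15,5,-1)])
E
```

```text
[ 155  185   62   64 3523] ((nan, nan), (0.0, 0.0), 0.0) [nan nan nan]
[nan nan nan]
[nan nan nan]
# end q [-21  27   0 -15 -70  28] w [ 0.59 -0.22  0.47] w2 [ 0.52 -0.36  0.44]
# end q [-21  33  -5 -16 -59  31] w [ 0.6  -0.23  0.37] w2 [ 0.52 -0.36  0.34]
max joint step/row 10.4 minz 0.339 maxcmd 0.97
-0.32 0.01 0.60 0 -0.97 -0.01 -1.00; -0.24 0.01 0.62 0 -0.97 -0.01 -1.00; -0.15 0.01 0.63 0 -0.97 -0.01 -1.00; -0.06 0.01 0.64 0 -0.97 -0.01 -1.00; 0.02 0.01 0.62 0 -0.97 -0.01 -1.00; 0.20 0 0.77 0 0 0 -1.00; 0.20 0 0.77 0 0 0 -1.00; 0.20 0 0.77 0 0 0 -1.00; 0.20 0 0.77 0 0 0 -1.00; 0.20 0 0.77 0 0 0 -1.00
```

>>> jog_arm:
  plan: "-0.32 0.01 0.6 0 -0.97 -0.01 -1; -0.24 0.01 0.62 0 -0.97 -0.01 -1; -0.15 0.01 0.63 0 -0.97 -0.01 -1; -0.06 0.01 0.64 0 -0.97 -0.01 -1; 0.02 0.01 0.62 0 -0.97 -0.01 -1; 0.2 0 0.77 0 0 0 -1; 0.2 0 0.77 0 0 0 -1; 0.2 0 0.77 0 0 0 -1; 0.2 0 0.77 0 0 0 -1; 0.2 0 0.77 0 0 0 -1"

```text
time_s: 4.1
tcp_pos: [0.5186, -0.281, 0.0412]
ee_rot: [[0.025, -1.0, -0.006], [-0.966, -0.026, 0.255], [-0.256, -0.0, -0.967]]
wrist_force: [0.4, -0.3, -0.3]
gripper_width: 0.997
gripper_force: 0.0
```

```bash
python3 - <<'E'
from kin import *
from station import r
W=np.load("Wtop.npy");z=cv2.medianBlur(np.nan_to_num(W[:,:,2]).astype(np.float32),5)
m=(z>.0568)&(z<.064);m[:170]=0;m[262:]=0;m[:,:140]=0;m[:,235:]=0
m=cv2.morphologyEx(m.astype(np.uint8),cv2.MORPH_OPEN,np.ones((7,7)))
n,l,st,_=cv2.connectedComponentsWithStats(m);k=1+st[1:,4].argmax()
Q=W[(l==k)&np.isfinite(W[:,:,2])]
print(cv2.minAreaRect((Q[:,:2]*1000).astype(np.float32)),Q.mean(0))
s=r.sense();q=s["joints"];print(s["tcp_pos"],s["tcp_pos"]-.019*s["ee_rot"][:,2],s["wrist_force"])
E
```

```text
((589.135986328125, 303.41033935546875), (163.7928009033203, 163.06834411621094), 5.299363613128662) [0.5886582  0.30288487 0.06049792]
[ 0.51856144 -0.28097842  0.04120574] [ 0.51868348 -0.2858325   0.05957481] [ 0.38110648 -0.3075204  -0.26309836]
```

>>> jog_arm:
  plan: "0 0 0 0 0 0 1; 0 0 0 0 0 0 1; 0 0 0 0 0 0 1; 0 0 0 0 0 0 1; 0 0 0 0 0 0 1; 0 0 0 0 0 0 1; 0 0 0 0 0 0 1; -0.05 0 -0.19 0 0 0 1; -0.1 0 -0.38 0 0 0 1; -0.1 0 -0.38 0 0 0 1"

```text
time_s: 5.1
tcp_pos: [0.5182, -0.2802, 0.0665]
ee_rot: [[0.025, -1.0, -0.008], [-0.966, -0.026, 0.256], [-0.256, 0.002, -0.967]]
wrist_force: [0.7, -0.3, -4.2]
gripper_width: 0.732
gripper_force: 30.0
```

```bash
python3 - <<'E'
from kin import *
from station import r
s=r.sense();q=s["joints"];print(s["tcp_pos"],s["tcp_pos"]-.019*s["ee_rot"][:,2],s["wrist_force"],s["moment"])
path(q,[((.50,-.27,.24),181.5,-15,9,1),((.43,0.0,.29),181.5,-15,11,1),((.5,.22,.25),205,30,10,1),((.58,.31,.2),225,75,10,1)])
E
```

```text
[ 0.51817032 -0.28022375  0.06645737] [ 0.51832585 -0.28508572  0.0848241 ] [ 0.67650708 -0.29556055 -4.19650499] [-0.90801259  0.05309944  0.02146716]
# end q [-20  21   2 -14 -77  25] w [ 0.57 -0.2   0.56] w2 [ 0.5  -0.34  0.52]
# end q [ 11   2 -14 -16 -72  -5] w [0.41 0.08 0.61] w2 [ 0.43 -0.07  0.57]
# end q [ 53  17 -21  28 -69 -42] w [0.3  0.4  0.44] w2 [0.44 0.35 0.5 ]
# end q [ 57  37 -32  74 -80 -69] w [0.27 0.41 0.22] w2 [0.38 0.51 0.27]
max joint step/row 6.2 minz 0.219 maxcmd 1.00
-0.24 0.08 -0.65 0 0 0 1.00; -0.24 0.08 -0.65 0 0 0 1.00; -0.24 0.08 -0.65 0 0 0 1.00; -0.24 0.08 -0.65 0 0 0 1.00; -0.24 0.08 -0.65 0 0 0 1.00; -0.24 0.08 -0.65 0 0 0 1.00; -0.24 0.08 -0.65 0 0 0 1.00; -0.25 0.08 -0.65 0 0 0 1.00; -0.25 0.08 -0.65 0 0 0 1.00; -1.00 0.23 0.08 0 0 0 1.00

-1.00 0.23 0.08 0 0 0 1.00; -1.00 0.23 0.08 0 0 0 1.00; -1.00 0.23 0.08 0 0 0 1.00; -1.00 0.23 0.08 0 0 0 1.00; -1.00 0.23 0.08 0 0 0 1.00; -1.00 0.23 0.08 0 0 0 1.00; -1.00 0.23 0.08 0 0 0 1.00; -1.00 0.23 0.08 0 0 0 1.00; -1.00 0.23 0.08 0 0 0 1.00; -1.00 0.23 0.08 0 0 0 1.00

-0.74 -0.31 0.38 0.04 0.55 -0.30 1.00; -0.76 -0.34 0.32 0.04 0.55 -0.30 1.00; -0.76 -0.37 0.26 0.04 0.55 -0.30 1.00; -0.77 -0.41 0.19 0.04 0.55 -0.30 1.00; -0.76 -0.44 0.13 0.04 0.55 -0.30 1.00; -0.75 -0.47 0.07 0.04 0.55 -0.30 1.00; -0.73 -0.51 0.01 0.04 0.55 -0.30 1.00; -0.71 -0.54 -0.04 0.04 0.55 -0.30 1.00; -0.68 -0.57 -0.10 0.04 0.55 -0.30 1.00; -0.65 -0.60 -0.15 0.04 0.55 -0.30 1.00

-0.21 -0.46 0.08 0.20 0.56 -0.16 1.00; -0.20 -0.47 0.07 0.20 0.56 -0.16 1.00; -0.20 -0.47 0.06 0.20 0.56 -0.16 1.00; -0.19 -0.48 0.05 0.20 0.56 -0.16 1.00; -0.19 -0.48 0.05 0.20 0.56 -0.16 1.00; -0.18 -0.48 0.04 0.20 0.56 -0.16 1.00; -0.17 -0.49 0.04 0.20 0.56 -0.16 1.00; -0.17 -0.49 0.03 0.20 0.56 -0.16 1.00; -0.16 -0.50 0.03 0.20 0.56 -0.16 1.00; -0.15 -0.50 0.02 0.20 0.56 -0.16 1.00
```

>>> jog_arm:
  plan: "-0.24 0.08 -0.65 0 0 0 1; -0.24 0.08 -0.65 0 0 0 1; -0.24 0.08 -0.65 0 0 0 1; -0.24 0.08 -0.65 0 0 0 1; -0.24 0.08 -0.65 0 0 0 1; -0.24 0.08 -0.65 0 0 0 1; -0.24 0.08 -0.65 0 0 0 1; -0.25 0.08 -0.65 0 0 0 1; -0.25 0.08 -0.65 0 0 0 1; -1 0.23 0.08 0 0 0 1"

```text
time_s: 6.1
tcp_pos: [0.4948, -0.2431, 0.2299]
ee_rot: [[0.025, -1.0, -0.001], [-0.968, -0.024, 0.252], [-0.251, -0.005, -0.968]]
wrist_force: [0.2, 0.7, -3.5]
gripper_width: 0.734
gripper_force: 30.0
```

>>> jog_arm:
  plan: "-1 0.23 0.08 0 0 0 1; -1 0.23 0.08 0 0 0 1; -1 0.23 0.08 0 0 0 1; -1 0.23 0.08 0 0 0 1; -1 0.23 0.08 0 0 0 1; -1 0.23 0.08 0 0 0 1; -1 0.23 0.08 0 0 0 1; -1 0.23 0.08 0 0 0 1; -1 0.23 0.08 0 0 0 1; -1 0.23 0.08 0 0 0 1"

```text
time_s: 7.1
tcp_pos: [0.4285, 0.0049, 0.2724]
ee_rot: [[0.026, -1.0, -0.006], [-0.966, -0.026, 0.256], [-0.256, -0.001, -0.967]]
wrist_force: [0.3, 0.1, -4.0]
gripper_width: 0.736
gripper_force: 30.0
```

>>> jog_arm:
  plan: "-0.74 -0.31 0.38 0.04 0.55 -0.3 1; -0.76 -0.34 0.32 0.04 0.55 -0.3 1; -0.76 -0.37 0.26 0.04 0.55 -0.3 1; -0.77 -0.41 0.19 0.04 0.55 -0.3 1; -0.76 -0.44 0.13 0.04 0.55 -0.3 1; -0.75 -0.47 0.07 0.04 0.55 -0.3 1; -0.73 -0.51 0.01 0.04 0.55 -0.3 1; -0.71 -0.54 -0.04 0.04 0.55 -0.3 1; -0.68 -0.57 -0.1 0.04 0.55 -0.3 1; -0.65 -0.6 -0.15 0.04 0.55 -0.3 1"

```text
time_s: 8.1
tcp_pos: [0.5037, 0.2117, 0.234]
ee_rot: [[0.368, -0.905, 0.214], [-0.785, -0.426, -0.45], [0.498, -0.003, -0.867]]
wrist_force: [0.6, -1.2, -3.8]
gripper_width: 0.732
gripper_force: 30.0
```

>>> jog_arm:
  plan: "-0.21 -0.46 0.08 0.2 0.56 -0.16 1; -0.2 -0.47 0.07 0.2 0.56 -0.16 1; -0.2 -0.47 0.06 0.2 0.56 -0.16 1; -0.19 -0.48 0.05 0.2 0.56 -0.16 1; -0.19 -0.48 0.05 0.2 0.56 -0.16 1; -0.18 -0.48 0.04 0.2 0.56 -0.16 1; -0.17 -0.49 0.04 0.2 0.56 -0.16 1; -0.17 -0.49 0.03 0.2 0.56 -0.16 1; -0.16 -0.5 0.03 0.2 0.56 -0.16 1; -0.15 -0.5 0.02 0.2 0.56 -0.16 1"

```text
time_s: 9.1
tcp_pos: [0.5931, 0.2978, 0.1944]
ee_rot: [[0.185, -0.704, 0.686], [-0.18, -0.71, -0.681], [0.966, 0.003, -0.258]]
wrist_force: [0.8, -0.3, -3.9]
gripper_width: 0.735
gripper_force: 30.0
```

```bash
python3 - <<'E'
from kin import *
from station import r
s=r.sense();q=s["joints"];g=s["tcp_pos"]-.019*s["ee_rot"][:,2];print(s["time_s"],g,s["gripper_width"],s["gripper_force"],s["ee_rot"])
p,d=r.capture("top");W=cloud(d,r.get_calibration("top"))
# top face of pot: points within 60mm of g, upper
m=np.linalg.norm(W[:,:,:2]-g[:2],axis=2)<.09
Q=W[m];print(np.nanpercentile(Q[:,2],[5,25,50,75,90,98]))
v,u=np.where(m);cv2.imwrite("pics/top1.png",cv2.resize(p[150:300,130:330,::-1],None,fx=3,fy=3))
sd,_=r.capture("side");cv2.imwrite("pics/side1.png",cv2.resize(sd[100:300,150:400,::-1],None,fx=3,fy=3))
E
```

```text
9.1 [0.58002742 0.31076173 0.19931608] 0.7347773823316053 29.972562671173364 [[ 0.18498243 -0.7039941   0.68569221]
 [-0.17969212 -0.71020068 -0.68068035]
 [ 0.96617402  0.00270042 -0.25787684]]
[0.05559682 0.06070834 0.20880509 0.24662514 0.24932608 0.25342209]
```

View pics/top1.png

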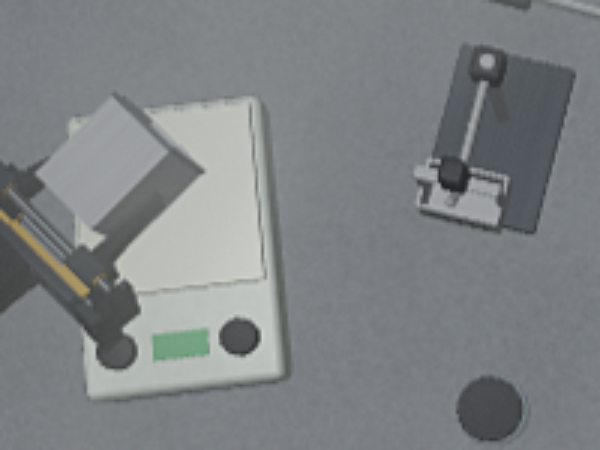

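The top view shows the pot held on its end over the plate (top face at about (170,205) in the picture), mouth pointing away from the gripper. Measuring its actual pose in the grip before laying it down.

```bash
python3 - <<'E'
from kin import *
from station import r
s=r.sense();q=s["joints"];g=s["tcp_pos"]-.019*s["ee_rot"][:,2]
p,d=r.capture("top");W=cloud(d,r.get_calibration("top"))
m=(np.linalg.norm(W[:,:,:2]-g[:2],axis=2)<.1)&(W[:,:,2]>.238)&(W[:,:,2]<.26)
m=cv2.morphologyEx(m.astype(np.uint8),cv2.MORPH_OPEN,np.ones((7,7)))>0
Q=W[m&np.isfinite(W[:,:,2])];A=np.c_[Q[:,:2],np.ones(len(Q))];c=np.linalg.lstsq(A,Q[:,2],rcond=None)[0]
print(len(Q),cv2.minAreaRect((Q[:,:2]*1000).astype(np.float32)),'slope deg',np.degrees(np.arctan(c[:2])),'z',Q[:,2].mean())
print('slope along tool dir (az -45):',np.degrees(np.arctan(c[0]*.707-c[1]*.707)),'across',np.degrees(np.arctan(c[0]*.707+c[1]*.707)))
C=np.array(cv2.minAreaRect((Q[:,:2]*1000).astype(np.float32))[0])/1000;print('top centre - g',C-g[:2])
E
```

```text
1517 ((570.813720703125, 332.4769287109375), (130.4957275390625, 157.1063232421875), 66.0158462524414) slope deg [-1.59937891  0.95570769] z 0.24508212668421406
slope along tool dir (az -45): -1.8062041328475409 across -0.45529708421779136
top centre - g [-0.00885272  0.02251575]
```

>>> jog_arm:
  plan: "-0.435 0 0.116 0 0 0 1; -0.435 0 0.116 0 0 0 1; -0.435 0 0.116 0 0 0 1; -0.435 0 0.116 0 0 0 1; -0.435 0 0.116 0 0 0 1; -0.435 0 0.116 0 0 0 1; -0.435 0 0.116 0 0 0 1; -0.435 0 0.116 0 0 0 1; -0.04 0 0.01 0 0 0 1; -0.04 0 0.01 0 0 0 1"

```text
time_s: 10.25
tcp_pos: [0.5921, 0.2958, 0.104]
ee_rot: [[0.182, -0.707, 0.684], [-0.174, -0.708, -0.685], [0.968, 0.005, -0.252]]
wrist_force: [-6.1, -0.3, 7.1]
gripper_width: 0.736
gripper_force: 30.0
```

>>> jog_arm:
  plan: "0 0 0 0 0 0 -1; 0 0 0 0 0 0 -1; 0 0 0 0 0 0 -1; 0 0 0 0 0 0 -1; 0 0 0 0 0 0 -1; 0 0 -0.6 0 0 0 -1; 0 0 -1 0 0 0 -1; 0 0 -1 0 0 0 -1; 0 0 -1 0 0 0 -1; 0 0 -0.8 0 0 0 -1"

```text
time_s: 11.25
tcp_pos: [0.5161, 0.3722, 0.1301]
ee_rot: [[0.187, -0.705, 0.684], [-0.178, -0.709, -0.683], [0.966, 0.006, -0.258]]
wrist_force: [0.4, 0.3, 0.8]
gripper_width: 0.997
gripper_force: 0.0
```

```bash
cat >> kin.py <<'E'
def topmask(W,c,rad,z0,z1,k=5):
    m=(np.linalg.norm(W[:,:,:2]-np.array(c),axis=2)<rad)&(W[:,:,2]>z0)&(W[:,:,2]<z1)
    m=cv2.morphologyEx(m.astype(np.uint8),cv2.MORPH_OPEN,np.ones((k,k)))
    n,l,st,_=cv2.connectedComponentsWithStats(m);k=1+st[1:,4].argmax();Q=W[l==k];Q=Q[np.isfinite(Q[:,2])]
    c=np.linalg.lstsq(np.c_[Q[:,:2],np.ones(len(Q))],Q[:,2],rcond=None)[0]
    return len(Q),cv2.minAreaRect((Q[:,:2]*1000).astype(np.float32)),'z',np.median(Q[:,2]),'slope',np.degrees(c[:2])
E
python3 - <<'E'
from kin import *
from station import r
s=r.sense();q=s["joints"];g=s["tcp_pos"]-.019*s["ee_rot"][:,2];print(g)
p,d=r.capture("top");W=cloud(d,r.get_calibration("top"));cv2.imwrite("pics/top2.png",cv2.resize(p[150:300,130:330,::-1],None,fx=3,fy=3))
print(topmask(W,(.588,.303),.065,.145,.17))
G=np.array([.592,.297,.118])
path(q,[((.51,.39,.29),225,60,7,-1),((.592,.298,.26),225,-15,13,-1),(G,225,-15,10,-1)])
E
```

```text
[0.50309912 0.38513048 0.13497189]
(946, ((588.5699462890625, 298.6357421875), (66.55856323242188, 90.52684020996094), 45.14130783081055), 'z', np.float64(0.1564000133822553), 'slope', array([0.81830882, 0.68860622]))
# end q [ 68  29 -19  54 -82 -51] w [0.21 0.51 0.35] w2 [0.33 0.57 0.43]
# end q [ 34  28  17 -15 -82  14] w [0.57 0.38 0.58] w2 [0.64 0.25 0.54]
# end q [ 34  34   7 -16 -67  18] w [0.58 0.38 0.43] w2 [0.64 0.24 0.4 ]
max joint step/row 6.2 minz 0.192 maxcmd 0.83
0.83 -0.04 -0.22 0 -0.27 0.01 -1.00; 0.82 -0.04 -0.25 0 -0.27 0.01 -1.00; 0.81 -0.04 -0.28 0 -0.27 0.01 -1.00; 0.80 -0.04 -0.32 0 -0.27 0.01 -1.00; 0.79 -0.05 -0.35 0 -0.27 0.01 -1.00; 0.77 -0.05 -0.38 0 -0.27 0.01 -1.00; 0.76 -0.05 -0.41 0 -0.27 0.01 -1.00; 0.03 0.02 0.37 0 -0.72 0 -1.00; 0.07 0.02 0.36 0 -0.72 0 -1.00; 0.11 0.02 0.34 0 -0.72 0 -1.00

0.14 0.02 0.32 0 -0.72 0 -1.00; 0.17 0.02 0.30 0 -0.72 0 -1.00; 0.20 0.02 0.27 0 -0.72 0 -1.00; 0.23 0.02 0.24 0 -0.72 0 -1.00; 0.25 0.02 0.21 0 -0.72 0 -1.00; 0.27 0.02 0.18 0 -0.72 0 -1.00; 0.29 0.02 0.14 0 -0.72 0 -1.00; 0.30 0.02 0.10 0 -0.72 0 -1.00; 0.31 0.02 0.07 0 -0.72 0 -1.00; 0.31 0.02 0.03 0 -0.72 0 -1.00

0.15 0 0.55 0 0 0 -1.00; 0.15 0 0.55 0 0 0 -1.00; 0.15 0 0.55 0 0 0 -1.00; 0.15 0 0.55 0 0 0 -1.00; 0.15 0 0.55 0 0 0 -1.00; 0.15 0 0.55 0 0 0 -1.00; 0.15 0 0.55 0 0 0 -1.00; 0.15 0 0.55 0 0 0 -1.00; 0.15 0 0.55 0 0 0 -1.00; 0.15 0 0.55 0 0 0 -1.00
```

View pics/top2.png

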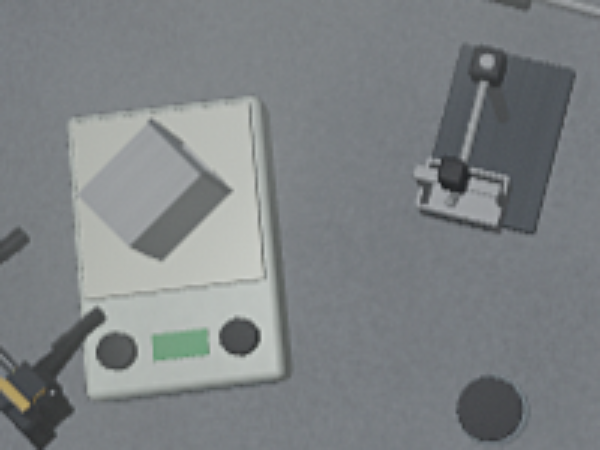

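The pot stands on its end at the plate centre (picture (155,190)), with its lip on the upper-right side, away from the gripper as planned. Next I'll regrasp from above.

>>> jog_arm:
  plan: "0.83 -0.04 -0.22 0 -0.27 0.01 -1; 0.82 -0.04 -0.25 0 -0.27 0.01 -1; 0.81 -0.04 -0.28 0 -0.27 0.01 -1; 0.8 -0.04 -0.32 0 -0.27 0.01 -1; 0.79 -0.05 -0.35 0 -0.27 0.01 -1; 0.77 -0.05 -0.38 0 -0.27 0.01 -1; 0.76 -0.05 -0.41 0 -0.27 0.01 -1; 0.03 0.02 0.37 0 -0.72 0 -1; 0.07 0.02 0.36 0 -0.72 0 -1; 0.11 0.02 0.34 0 -0.72 0 -1"

```text
time_s: 12.3
tcp_pos: [0.5389, 0.358, 0.2688]
ee_rot: [[0.52, -0.709, 0.477], [-0.524, -0.706, -0.477], [0.675, -0.002, -0.738]]
wrist_force: [0.3, -0.1, 0.2]
gripper_width: 1.003
gripper_force: 0.0
```

>>> jog_arm:
  plan: "0.14 0.02 0.32 0 -0.72 0 -1; 0.17 0.02 0.3 0 -0.72 0 -1; 0.2 0.02 0.27 0 -0.72 0 -1; 0.23 0.02 0.24 0 -0.72 0 -1; 0.25 0.02 0.21 0 -0.72 0 -1; 0.27 0.02 0.18 0 -0.72 0 -1; 0.29 0.02 0.14 0 -0.72 0 -1; 0.3 0.02 0.1 0 -0.72 0 -1; 0.31 0.02 0.07 0 -0.72 0 -1; 0.31 0.02 0.03 0 -0.72 0 -1"

```text
time_s: 13.3
tcp_pos: [0.5899, 0.2998, 0.2416]
ee_rot: [[0.681, -0.709, -0.183], [-0.683, -0.706, 0.188], [-0.262, -0.003, -0.965]]
wrist_force: [-0.2, 1.1, 1.4]
gripper_width: 1.001
gripper_force: 0.0
```

```bash
python3 - <<'E'
from kin import *
from station import r
s=r.sense();q=s["joints"];print(s["tcp_pos"]-.019*s["ee_rot"][:,2],q.round())
path(q,[((.5935,.2937,.118),225,-15,9,-1)])
E
```

```text
[0.5933781  0.29626148 0.25989713] [ 33.  28.  17. -15. -82.  14.]
# end q [ 33  34   7 -16 -67  19] w [0.58 0.38 0.43] w2 [0.65 0.24 0.4 ]
max joint step/row 1.8 minz 0.396 maxcmd 0.61
0.17 0.01 0.61 0 0 0 -1.00; 0.17 0.01 0.61 0 0 0 -1.00; 0.17 0.01 0.61 0 0 0 -1.00; 0.17 0.01 0.61 0 0 0 -1.00; 0.17 0.01 0.61 0 0 0 -1.00; 0.17 0.01 0.61 0 0 0 -1.00; 0.17 0.01 0.61 0 0 0 -1.00; 0.17 0.01 0.61 0 0 0 -1.00; 0.17 0.01 0.61 0 0 0 -1.00
```

>>> jog_arm:
  plan: "0.17 0.01 0.61 0 0 0 -1; 0.17 0.01 0.61 0 0 0 -1; 0.17 0.01 0.61 0 0 0 -1; 0.17 0.01 0.61 0 0 0 -1; 0.17 0.01 0.61 0 0 0 -1; 0.17 0.01 0.61 0 0 0 -1; 0.17 0.01 0.61 0 0 0 -1; 0.17 0.01 0.61 0 0 0 -1; 0.17 0.01 0.61 0 0 0 -1; 0 0 0 0 0 0 -1"

```text
time_s: 14.3
tcp_pos: [0.5879, 0.2971, 0.0954]
ee_rot: [[0.68, -0.709, -0.186], [-0.685, -0.705, 0.182], [-0.26, 0.003, -0.966]]
wrist_force: [-1.0, 0.4, -0.7]
gripper_width: 1.002
gripper_force: 0.0
```

>>> jog_arm:
  plan: "0 0 0 0 0 0 1; 0 0 0 0 0 0 1; 0 0 0 0 0 0 1; 0 0 0 0 0 0 1; 0 0 0 0 0 0 1; 0 0 0 0 0 0 1; 0 0 0 0 0 0 1; -0.05 0 -0.19 0 0 0 1; -0.1 0 -0.38 0 0 0 1; -0.1 0 -0.38 0 0 0 1"

```text
time_s: 15.3
tcp_pos: [0.5889, 0.2973, 0.1227]
ee_rot: [[0.681, -0.709, -0.183], [-0.685, -0.705, 0.183], [-0.259, 0.0, -0.966]]
wrist_force: [0.5, 0.5, -3.6]
gripper_width: 0.731
gripper_force: 30.0
```

```bash
python3 - <<'E'
from kin import *
from station import r
s=r.sense();q=s["joints"];print(s["tcp_pos"]-.019*s["ee_rot"][:,2],q.round(),s["wrist_force"])
path(q,[((.592,.298,.23),225,-10,6,1),((.582,.310,.19),225,75,14,1)])
E
```

```text
[0.59238006 0.29380731 0.14100814] [ 33.  33.   8. -16. -69.  18.] [ 0.50240531  0.53858975 -3.60483032]
# end q [ 36  28  12 -10 -75  12] w [0.54 0.39 0.54] w2 [0.63 0.26 0.51]
# end q [ 57  38 -32  74 -80 -70] w [0.27 0.41 0.21] w2 [0.39 0.51 0.26]
max joint step/row 7.6 minz 0.212 maxcmd 0.76
-0.16 -0.02 -0.57 0 0.10 0 1.00; -0.16 -0.02 -0.57 0 0.10 0 1.00; -0.15 -0.02 -0.57 0 0.10 0 1.00; -0.14 -0.02 -0.57 0 0.10 0 1.00; -0.13 -0.02 -0.58 0 0.10 0 1.00; -0.12 -0.02 -0.58 0 0.10 0 1.00; 0.06 0 0.12 0 0.76 0 1.00; 0.04 0 0.11 0 0.76 0 1.00; 0.03 0 0.11 0 0.76 0 1.00; 0.02 0 0.10 0 0.76 0 1.00

0.01 0 0.10 0 0.76 0 1.00; 0 0 0.09 0 0.76 0 1.00; -0.01 0 0.08 0 0.76 0 1.00; -0.02 0 0.07 0 0.76 0 1.00; -0.03 0 0.06 0 0.76 0 1.00; -0.03 0 0.05 0 0.76 0 1.00; -0.04 0 0.03 0 0.76 0 1.00; -0.04 0 0.02 0 0.76 0 1.00; -0.04 0 0.01 0 0.76 0 1.00; -0.04 0 0 0 0.76 0 1.00
```

>>> jog_arm:
  plan: "-0.16 -0.02 -0.57 0 0.1 0 1; -0.16 -0.02 -0.57 0 0.1 0 1; -0.15 -0.02 -0.57 0 0.1 0 1; -0.14 -0.02 -0.57 0 0.1 0 1; -0.13 -0.02 -0.58 0 0.1 0 1; -0.12 -0.02 -0.58 0 0.1 0 1; 0.06 0 0.12 0 0.76 0 1; 0.04 0 0.11 0 0.76 0 1; 0.03 0 0.11 0 0.76 0 1; 0.02 0 0.1 0 0.76 0 1"

```text
time_s: 16.3
tcp_pos: [0.5928, 0.2991, 0.2021]
ee_rot: [[0.683, -0.709, 0.178], [-0.687, -0.706, -0.173], [0.249, -0.004, -0.969]]
wrist_force: [0.6, -0.8, -4.0]
gripper_width: 0.734
gripper_force: 30.0
```

>>> jog_arm:
  plan: "0.01 0 0.1 0 0.76 0 1; 0 0 0.09 0 0.76 0 1; -0.01 0 0.08 0 0.76 0 1; -0.02 0 0.07 0 0.76 0 1; -0.03 0 0.06 0 0.76 0 1; -0.03 0 0.05 0 0.76 0 1; -0.04 0 0.03 0 0.76 0 1; -0.04 0 0.02 0 0.76 0 1; -0.04 0 0.01 0 0.76 0 1; -0.04 0 0 0 0.76 0 1"

```text
time_s: 17.3
tcp_pos: [0.595, 0.2984, 0.1857]
ee_rot: [[0.178, -0.707, 0.685], [-0.187, -0.707, -0.682], [0.966, -0.007, -0.258]]
wrist_force: [-0.2, 0.0, -4.8]
gripper_width: 0.737
gripper_force: 30.0
```

```bash
python3 - <<'E'
from kin import *
from station import r
s=r.sense();q=s["joints"];g=s["tcp_pos"]-.019*s["ee_rot"][:,2];print(g,q.round(),s["wrist_force"],s["gripper_width"])
p,d=r.capture("top");W=cloud(d,r.get_calibration("top"));cv2.imwrite("pics/top3.png",cv2.resize(p[150:300,130:330,::-1],None,fx=3,fy=3))
path(q,[((.582,.310,.1165),225,75,7,1),((.582,.310,.111),225,75,3,1)])
E
```

```text
[0.58201946 0.31131246 0.19065752] [ 57.  38. -32.  74. -80. -70.] [-2.35674661e-01  3.00829149e-03 -4.80066281e+00] 0.737065613156201
# end q [ 56  44 -33  76 -78 -77] w [0.27 0.4  0.16] w2 [0.39 0.51 0.19]
# end q [ 56  44 -33  76 -78 -78] w [0.27 0.4  0.15] w2 [0.39 0.51 0.19]
max joint step/row 1.0 minz 0.153 maxcmd 0.41
-0.41 0.01 0.11 0 0 -0.01 1.00; -0.41 0.01 0.11 0 0 -0.01 1.00; -0.41 0.01 0.11 0 0 -0.01 1.00; -0.41 0.01 0.11 0 0 -0.01 1.00; -0.41 0.01 0.11 0 0 -0.01 1.00; -0.41 0.01 0.11 0 0 -0.01 1.00; -0.41 0.01 0.11 0 0 -0.01 1.00; -0.07 0 0.02 0 0 0 1.00; -0.07 0 0.02 0 0 0 1.00; -0.07 0 0.02 0 0 0 1.00
```

View pics/top3.png

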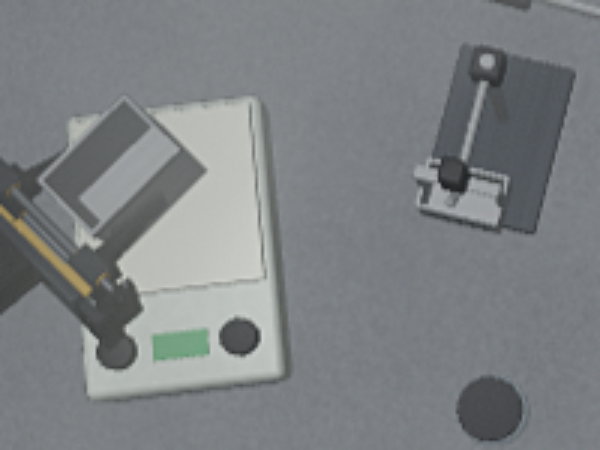

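The pot is now mouth-up above the plate, with the open interior visible at (125,165). Lowering it.

>>> jog_arm:
  plan: "-0.41 0.01 0.11 0 0 0 1; -0.41 0.01 0.11 0 0 0 1; -0.41 0.01 0.11 0 0 0 1; -0.41 0.01 0.11 0 0 0 1; -0.41 0.01 0.11 0 0 0 1; -0.41 0.01 0.11 0 0 0 1; -0.41 0.01 0.11 0 0 0 1; -0.07 0 0.02 0 0 0 1; -0.07 0 0.02 0 0 0 1; -0.06 0 0.02 0 0 0 1"

```text
time_s: 18.35
tcp_pos: [0.5938, 0.2954, 0.1078]
ee_rot: [[0.178, -0.709, 0.682], [-0.183, -0.705, -0.685], [0.967, -0.003, -0.256]]
wrist_force: [-5.9, 0.4, 5.3]
gripper_width: 0.73
gripper_force: 30.0
```

>>> jog_arm:
  plan: "0 0 0 0 0 0 -1; 0 0 0 0 0 0 -1; 0 0 0 0 0 0 -1; 0 0 0 0 0 0 -1; 0 0 0 0 0 0 -1; 0 0 -0.6 0 0 0 -1; 0 0 -1 0 0 0 -1; 0 0 -1 0 0 0 -1; 0 0 -1 0 0 0 -1; 0 0 -0.8 0 0 0 -1"

```text
time_s: 19.35
tcp_pos: [0.5179, 0.3718, 0.1348]
ee_rot: [[0.181, -0.708, 0.682], [-0.186, -0.706, -0.683], [0.966, -0.003, -0.26]]
wrist_force: [-0.5, 0.1, 0.7]
gripper_width: 1.0
gripper_force: 0.0
```

```bash
python3 - <<'E'
from kin import *
from station import r
s=r.sense();q=s["joints"];g=s["tcp_pos"]-.019*s["ee_rot"][:,2];print(g)
p,d=r.capture("top");W=cloud(d,r.get_calibration("top"));cv2.imwrite("pics/top4.png",p[:,:,::-1])
np.save("W4.npy",W)
print('rim',topmask(W,(.589,.303),.08,.14,.16,1))
print('floor',topmask(W,(.589,.303),.04,.058,.072,3))
print('grip',topmask(W,(.575,.03),.05,.246,.262,1))
print('bar',topmask(W,(.575,.03),.06,.19,.215,1))
print('rim basket',topmask(W,(.575,.03),.06,.145,.17,1))
E
```

```text
[0.50496029 0.38475151 0.13968628]
rim (291, ((588.4469604492188, 299.657470703125), (69.08131408691406, 97.76156616210938), 44.54485321044922), 'z', np.float64(0.14876526796841394), 'slope', array([-0.08167895, -0.72102456]))
floor (270, ((597.8171997070312, 312.3831787109375), (31.589189529418945, 73.22636413574219), 42.64413070678711), 'z', np.float64(0.06374611808926156), 'slope', array([-0.13958912, -0.21953931]))
grip (73, ((574.7759399414062, 29.87105941772461), (20.441661834716797, 18.457983016967773), 76.19850158691406), 'z', np.float64(0.2517086974147289), 'slope', array([0.0660628 , 1.03154097]))
bar (56, ((612.9418334960938, 19.589618682861328), (7.4725847244262695, 41.175933837890625), 74.86505889892578), 'z', np.float64(0.19937111382076245), 'slope', array([3.95237979, 9.01118139]))
rim basket (122, ((575.4337158203125, 29.25192642211914), (69.86248016357422, 44.15860366821289), 74.81929016113281), 'z', np.float64(0.15721395184974207), 'slope', array([-0.74798552, -1.38712654]))
```

Step 1 is done: the pot is mouth-up at (0.588, 0.300), rim at z 0.149. Now for the basket. The wire passes through the bail, so I'll lift about 22 mm, slide off the open end, then raise.

```bash
python3 - <<'E'
from kin import *
from station import r
q=r.sense()["joints"]
path(q,[((.505,.34,.30),235,25,10,-1),((.575,.03,.36),255,0,13,-1),((.575,.0295,.234),255,0,7,-1)])
W=np.load("W4.npy")
print('rest of wire',topmask(W,(.62,.015),.03,.19,.215,1)[1],'block',topmask(W,(.67,0),.03,.2,.22,1))
E
```

```text
# end q [ 60  16 -14  28 -65 -17] w [0.26 0.45 0.5 ] w2 [0.41 0.41 0.56]
# end q [ 19  14   6   0 -82  56] w [0.52 0.18 0.65] w2 [0.57 0.03 0.65]
# end q [ 19  18  -7   0 -65  56] w [0.52 0.18 0.52] w2 [0.58 0.03 0.52]
max joint step/row 6.9 minz 0.203 maxcmd 0.85
0.59 0.12 -0.04 0.09 -0.62 -0.08 -1.00; 0.58 0.13 -0.09 0.09 -0.62 -0.08 -1.00; 0.57 0.13 -0.15 0.09 -0.62 -0.08 -1.00; 0.55 0.14 -0.21 0.09 -0.62 -0.08 -1.00; 0.53 0.14 -0.26 0.09 -0.62 -0.08 -1.00; 0.50 0.15 -0.32 0.09 -0.62 -0.08 -1.00; 0.47 0.15 -0.37 0.09 -0.62 -0.08 -1.00; 0.43 0.15 -0.41 0.09 -0.62 -0.08 -1.00; 0.40 0.15 -0.46 0.09 -0.62 -0.08 -1.00; 0.35 0.15 -0.50 0.09 -0.62 -0.08 -1.00

0.71 0.65 0.14 0.04 -0.24 -0.19 -1.00; 0.69 0.67 0.11 0.04 -0.24 -0.19 -1.00; 0.68 0.69 0.08 0.04 -0.24 -0.19 -1.00; 0.66 0.71 0.05 0.04 -0.24 -0.19 -1.00; 0.65 0.73 0.03 0.04 -0.24 -0.19 -1.00; 0.63 0.75 0 0.04 -0.24 -0.19 -1.00; 0.61 0.76 -0.02 0.04 -0.24 -0.19 -1.00; 0.58 0.78 -0.05 0.04 -0.24 -0.19 -1.00; 0.56 0.80 -0.07 0.04 -0.24 -0.19 -1.00; 0.54 0.81 -0.10 0.04 -0.24 -0.19 -1.00

0.51 0.82 -0.12 0.04 -0.24 -0.19 -1.00; 0.49 0.84 -0.14 0.04 -0.24 -0.19 -1.00; 0.46 0.85 -0.16 0.04 -0.24 -0.19 -1.00; 0 0 0.72 0 0 0 -1.00; 0 0 0.72 0 0 0 -1.00; 0 0 0.72 0 0 0 -1.00; 0 0 0.72 0 0 0 -1.00; 0 0 0.72 0 0 0 -1.00; 0 0 0.72 0 0 0 -1.00; 0 0 0.72 0 0 0 -1.00

rest of wire ((621.291015625, 17.275192260742188), (8.017839431762695, 58.55699920654297), 75.56214904785156) block (123, ((664.1441040039062, 4.90473747253418), (25.549821853637695, 38.03706359863281), 77.78948211669922), 'z', np.float64(0.21049905025290205), 'slope', array([ 8.63187533, -1.80549364]))
```

>>> jog_arm:
  plan: "0.59 0.12 -0.04 0.09 -0.62 -0.08 -1; 0.58 0.13 -0.09 0.09 -0.62 -0.08 -1; 0.57 0.13 -0.15 0.09 -0.62 -0.08 -1; 0.55 0.14 -0.21 0.09 -0.62 -0.08 -1; 0.53 0.14 -0.26 0.09 -0.62 -0.08 -1; 0.5 0.15 -0.32 0.09 -0.62 -0.08 -1; 0.47 0.15 -0.37 0.09 -0.62 -0.08 -1; 0.43 0.15 -0.41 0.09 -0.62 -0.08 -1; 0.4 0.15 -0.46 0.09 -0.62 -0.08 -1; 0.35 0.15 -0.5 0.09 -0.62 -0.08 -1"

```text
time_s: 20.4
tcp_pos: [0.5121, 0.3307, 0.2828]
ee_rot: [[0.736, -0.584, 0.342], [-0.529, -0.812, -0.249], [0.423, 0.002, -0.906]]
wrist_force: [0.7, 0.5, 0.9]
gripper_width: 1.001
gripper_force: 0.0
```

>>> jog_arm:
  plan: "0.71 0.65 0.14 0.04 -0.24 -0.19 -1; 0.69 0.67 0.11 0.04 -0.24 -0.19 -1; 0.68 0.69 0.08 0.04 -0.24 -0.19 -1; 0.66 0.71 0.05 0.04 -0.24 -0.19 -1; 0.65 0.73 0.03 0.04 -0.24 -0.19 -1; 0.63 0.75 0 0.04 -0.24 -0.19 -1; 0.61 0.76 -0.02 0.04 -0.24 -0.19 -1; 0.58 0.78 -0.05 0.04 -0.24 -0.19 -1; 0.56 0.8 -0.07 0.04 -0.24 -0.19 -1; 0.54 0.81 -0.1 0.04 -0.24 -0.19 -1"

```text
time_s: 21.4
tcp_pos: [0.558, 0.0951, 0.3278]
ee_rot: [[0.934, -0.347, 0.085], [-0.344, -0.938, -0.053], [0.098, 0.02, -0.995]]
wrist_force: [0.8, 0.9, -1.0]
gripper_width: 1.002
gripper_force: 0.0
```

```bash
python3 - <<'E'
from kin import *
from station import r
q=r.sense()["joints"]
path(q,[((.575,.0295,.33),255,0,4,-1),((.575,.0295,.234),255,0,6,-1)])
E
```

```text
# end q [ 19  14   2   0 -78  56] w [0.52 0.18 0.62] w2 [0.57 0.03 0.62]
# end q [ 19  18  -7   0 -65  56] w [0.52 0.18 0.52] w2 [0.57 0.03 0.52]
max joint step/row 4.2 minz 0.521 maxcmd 0.64
0.37 0.55 0.22 0.04 -0.17 -0.16 -1.00; 0.36 0.56 0.20 0.04 -0.17 -0.16 -1.00; 0.35 0.57 0.19 0.04 -0.17 -0.16 -1.00; 0.34 0.58 0.18 0.04 -0.17 -0.16 -1.00; 0 0 0.64 0 0 0 -1.00; 0 0 0.64 0 0 0 -1.00; 0 0 0.64 0 0 0 -1.00; 0 0 0.64 0 0 0 -1.00; 0 0 0.64 0 0 0 -1.00; 0 0 0.64 0 0 0 -1.00
```

>>> jog_arm:
  plan: "0.37 0.55 0.22 0.04 -0.17 -0.16 -1; 0.36 0.56 0.2 0.04 -0.17 -0.16 -1; 0.35 0.57 0.19 0.04 -0.17 -0.16 -1; 0.34 0.58 0.18 0.04 -0.17 -0.16 -1; 0 0 0.64 0 0 0 -1; 0 0 0.64 0 0 0 -1; 0 0 0.64 0 0 0 -1; 0 0 0.64 0 0 0 -1; 0 0 0.64 0 0 0 -1; 0 0 0.64 0 0 0 -1"

```text
time_s: 22.4
tcp_pos: [0.5751, 0.0302, 0.2142]
ee_rot: [[0.965, -0.263, 0.003], [-0.263, -0.965, -0.003], [0.004, 0.003, -1.0]]
wrist_force: [0.3, -0.6, 0.0]
gripper_width: 1.0
gripper_force: 0.0
```

```bash
python3 - <<'E'
from kin import *
from station import r
s=r.sense();print(s["tcp_pos"],s["wrist_force"],np.degrees(np.arctan2(s["ee_rot"][1,1],s["ee_rot"][0,1])))
p,d=r.capture("side")
K=r.get_calibration("side");E=np.array(K["extrinsics"]);c=E[:3,:3].T@(np.array([.575,.03,.2])-E[:3,3]);M=K["mtx"]
u=int(M[0,0]*c[0]/-c[2]+M[0,2]);v=int(M[1,1]*-c[1]/-c[2]+M[1,2]);print(u,v)
cv2.imwrite("pics/side5.png",cv2.resize(p[v-60:v+60,u-80:u+80,::-1],None,fx=5,fy=5,interpolation=cv2.INTER_CUBIC))
E
```

```text
[0.57509022 0.03024435 0.21424263] [ 0.29858543 -0.5745457   0.00772663] -105.23160675907727
310 201
```

View pics/side5.png

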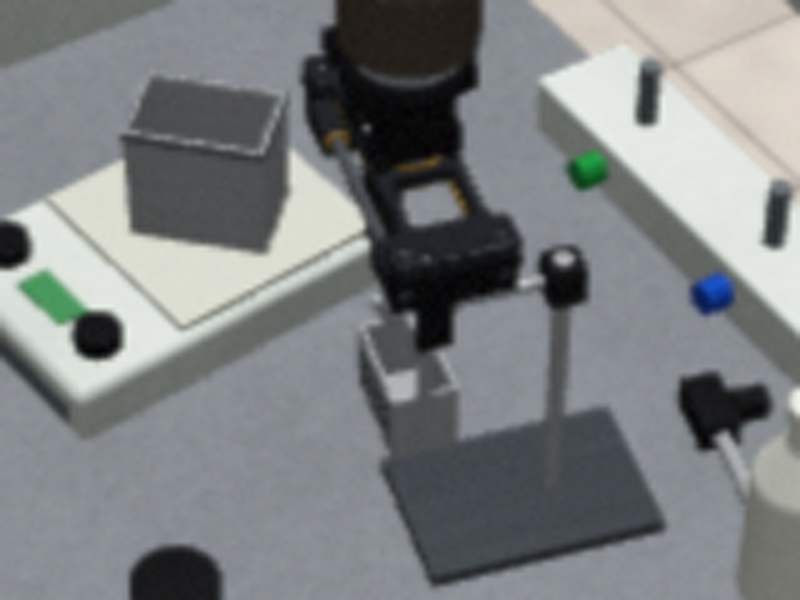

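The side view shows the pot standing upright on the plate at (205,165) and the fingers around the basket's grip at (430,300). Closing and lifting slightly.

>>> jog_arm:
  plan: "0 0 0 0 0 0 1; 0 0 0 0 0 0 1; 0 0 0 0 0 0 1; 0 0 0 0 0 0 1; 0 0 0 0 0 0 1; 0 0 0 0 0 0 1; 0 0 0 0 0 0 1; 0 0 0 0 0 0 1; 0 0 -0.4 0 0 0 1; 0 0 -0.48 0 0 0 1"

```text
time_s: 23.45
tcp_pos: [0.5752, 0.0307, 0.2373]
ee_rot: [[0.965, -0.262, 0.002], [-0.262, -0.965, -0.004], [0.003, 0.003, -1.0]]
wrist_force: [0.5, 0.1, -1.6]
gripper_width: 0.227
gripper_force: 30.0
```

>>> jog_arm:
  plan: "-0.3 0 0 0 0 0 1; -0.4 0 0 0 0 0 1; -0.5 0 0 0 0 0 1; -0.5 0 0 0 0 0 1; -0.5 0 0 0 0 0 1; -0.5 0 0 0 0 0 1; -0.5 0 0 0 0 0 1; -0.5 0 0 0 0 0 1; -0.5 0 0 0 0 0 1; -0.4 0 0 0 0 0 1"

```text
time_s: 24.45
tcp_pos: [0.4633, 0.0611, 0.2366]
ee_rot: [[0.965, -0.262, 0.003], [-0.262, -0.965, -0.003], [0.004, 0.002, -1.0]]
wrist_force: [0.4, -1.6, -0.9]
gripper_width: 0.226
gripper_force: 30.0
```

```bash
python3 - <<'E'
from kin import *
from station import r
s=r.sense();q=s["joints"];print(s["tcp_pos"],s["wrist_force"])
path(q,[((.47,.10,.36),265,0,6,1),((.5885,.2997,.35),314.7,0,14,1)])
E
```

```text
[0.46333486 0.06113859 0.23657675] [ 0.42011151 -1.6365184  -0.93682905]
# end q [ 31   4  -7   0 -80  54] w [0.39 0.24 0.65] w2 [0.47 0.1  0.65]
# end q [ 41  23  17   0 -84  94] w [0.48 0.42 0.64] w2 [0.59 0.3  0.64]
max joint step/row 3.1 minz 0.560 maxcmd 0.70
-0.02 -0.26 -0.70 0 0 -0.21 1.00; -0.01 -0.26 -0.70 0 0 -0.21 1.00; -0.01 -0.26 -0.70 0 0 -0.21 1.00; 0 -0.26 -0.70 0 0 -0.21 1.00; 0.01 -0.26 -0.70 0 0 -0.21 1.00; 0.01 -0.26 -0.70 0 0 -0.21 1.00; 0.29 -0.60 0.03 0 0 -0.44 1.00; 0.32 -0.58 0.03 0 0 -0.44 1.00; 0.36 -0.56 0.03 0 0 -0.44 1.00; 0.39 -0.53 0.03 0 0 -0.44 1.00

0.43 -0.51 0.03 0 0 -0.44 1.00; 0.46 -0.48 0.03 0 0 -0.44 1.00; 0.49 -0.45 0.03 0 0 -0.44 1.00; 0.51 -0.42 0.03 0 0 -0.44 1.00; 0.54 -0.39 0.03 0 0 -0.44 1.00; 0.56 -0.36 0.03 0 0 -0.44 1.00; 0.58 -0.32 0.03 0 0 -0.44 1.00; 0.60 -0.28 0.03 0 0 -0.44 1.00; 0.62 -0.25 0.03 0 0 -0.44 1.00; 0.63 -0.21 0.03 0 0 -0.44 1.00
```

>>> jog_arm:
  plan: "-0.02 -0.26 -0.7 0 0 -0.21 1; -0.01 -0.26 -0.7 0 0 -0.21 1; -0.01 -0.26 -0.7 0 0 -0.21 1; 0 -0.26 -0.7 0 0 -0.21 1; 0.01 -0.26 -0.7 0 0 -0.21 1; 0.01 -0.26 -0.7 0 0 -0.21 1; 0.29 -0.6 0.03 0 0 -0.44 1; 0.32 -0.58 0.03 0 0 -0.44 1; 0.36 -0.56 0.03 0 0 -0.44 1; 0.39 -0.53 0.03 0 0 -0.44 1"

```text
time_s: 25.45
tcp_pos: [0.5049, 0.1573, 0.3383]
ee_rot: [[0.987, 0.158, 0.003], [0.158, -0.987, -0.003], [0.003, 0.004, -1.0]]
wrist_force: [0.7, 1.1, -1.1]
gripper_width: 0.226
gripper_force: 30.0
```

>>> jog_arm:
  plan: "0.43 -0.51 0.03 0 0 -0.44 1; 0.46 -0.48 0.03 0 0 -0.44 1; 0.49 -0.45 0.03 0 0 -0.44 1; 0.51 -0.42 0.03 0 0 -0.44 1; 0.54 -0.39 0.03 0 0 -0.44 1; 0.56 -0.36 0.03 0 0 -0.44 1; 0.58 -0.32 0.03 0 0 -0.44 1; 0.6 -0.28 0.03 0 0 -0.44 1; 0.62 -0.25 0.03 0 0 -0.44 1; 0.63 -0.21 0.03 0 0 -0.44 1"

```text
time_s: 26.45
tcp_pos: [0.5908, 0.2997, 0.3304]
ee_rot: [[0.715, 0.699, 0.003], [0.699, -0.715, -0.004], [-0.0, 0.005, -1.0]]
wrist_force: [-0.1, -0.1, -1.3]
gripper_width: 0.224
gripper_force: 30.0
```

```bash
python3 - <<'E'
from kin import *
from station import r
s=r.sense();q=s["joints"];g=s["tcp_pos"]+[0,0,.019];print(g,np.degrees(np.arctan2(s["ee_rot"][1,1],s["ee_rot"][0,1])),s["wrist_force"],s["gripper_width"])
p,d=r.capture("side");K=r.get_calibration("side");W=cloud(d,K)
E=np.array(K["extrinsics"]);M=K["mtx"]
def pr(x):
    c=E[:3,:3].T@(np.array(x)-E[:3,3]);return int(M[0,0]*c[0]/-c[2]+M[0,2]),int(M[1,1]*-c[1]/-c[2]+M[1,2])
u,v=pr([.5885,.3,.2]);cv2.imwrite("pics/side6.png",cv2.resize(p[v-60:v+60,u-80:u+80,::-1],None,fx=5,fy=5,interpolation=cv2.INTER_CUBIC))
# basket points: below fingers
m=(np.linalg.norm(W[:,:,:2]-g[:2],axis=2)<.06)&(W[:,:,2]>g[2]-.13)&(W[:,:,2]<g[2]-.07)
Q=W[m];print(len(Q),Q.min(0),Q.max(0))
path(q,[((.5885,.2997,.30),314.7,0,4,1),((.5885,.2997,.215),314.7,0,6,1),((.5885,.2997,.195),314.7,0,4,1),((.5885,.2997,.190),314.7,0,4,1)])
E
```

```text
[0.59076199 0.29973221 0.34938899] -45.676776777675585 [-0.05579584 -0.11363903 -1.28648475] 0.22353229233693672
184 [0.58678389 0.2886947  0.21942899] [0.64923484 0.3562919  0.27793493]
# end q [ 41  24  12   0 -78  94] w [0.48 0.42 0.59] w2 [0.59 0.3  0.59]
# end q [ 41  26   4   0 -67  94] w [0.48 0.42 0.5 ] w2 [0.59 0.3  0.5 ]
# end q [ 41  27   2   0 -65  94] w [0.48 0.42 0.48] w2 [0.59 0.3  0.48]
# end q [ 41  28   2   0 -64  94] w [0.48 0.42 0.48] w2 [0.59 0.3  0.48]
max joint step/row 1.8 minz 0.477 maxcmd 0.57
-0.02 -0.02 0.49 0.01 0 -0.01 1.00; -0.02 -0.02 0.49 0.01 0 -0.01 1.00; -0.02 -0.02 0.49 0.01 0 -0.01 1.00; -0.02 -0.02 0.49 0.01 0 -0.01 1.00; 0 0 0.57 0 0 0 1.00; 0 0 0.57 0 0 0 1.00; 0 0 0.57 0 0 0 1.00; 0 0 0.57 0 0 0 1.00; 0 0 0.57 0 0 0 1.00; 0 0 0.57 0 0 0 1.00

0 0 0.20 0 0 0 1.00; 0 0 0.20 0 0 0 1.00; 0 0 0.20 0 0 0 1.00; 0 0 0.20 0 0 0 1.00; 0 0 0.05 0 0 0 1.00; 0 0 0.05 0 0 0 1.00; 0 0 0.05 0 0 0 1.00; 0 0 0.05 0 0 0 1.00
```

View pics/side6.png

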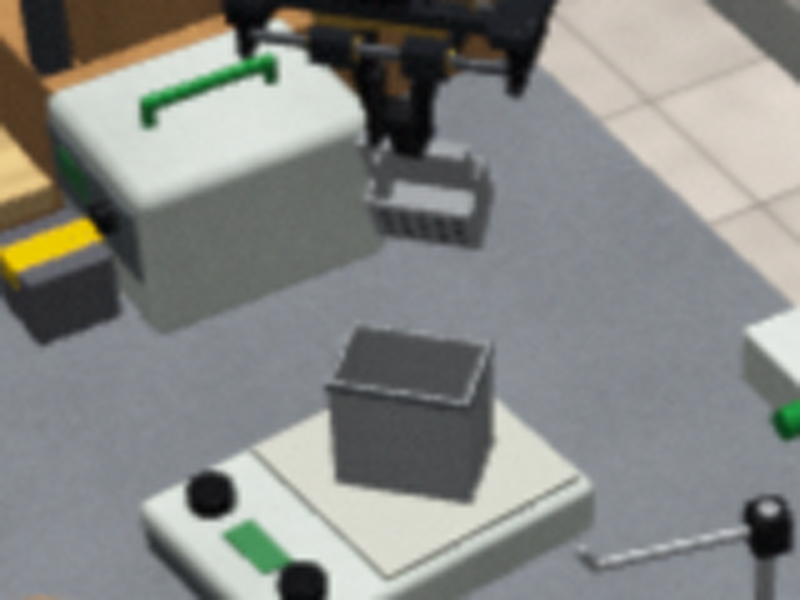

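The side view shows the basket above the pot, its body at (430,195) but the grip at (400,135), so it may have swung between the pads. Measuring its tilt before inserting.

```bash
cat > bt.py <<'E'
from kin import *
from station import r
s=r.sense();R=s["ee_rot"];g=s["tcp_pos"]-.019*R[:,2]
pts=[]
for n in("side",):
    for _ in range(2):
        p,d=r.capture(n);W=cloud(d,r.get_calibration(n))
        L=(W-g)@R   # tool frame about grasp point: x=basket y dir, y=basket x dir, z down
        m=(np.abs(L[:,:,0])<.07)&(np.abs(L[:,:,1])<.045)&(L[:,:,2]>.045)&(L[:,:,2]<.16)
        m=cv2.morphologyEx(m.astype(np.uint8),cv2.MORPH_OPEN,np.ones((2,2)))>0
        pts.append(L[m])
Q=np.vstack(pts);print(len(Q),np.percentile(Q,[1,50,99],axis=0).round(4).tolist())
# box: nominal underside at z=.126, rim at .076, half x .021 (tool x), half y .035; rotate by th about tool y through pivot
def dist(X):
    h=np.array([.0205,.0345])
    dx=np.abs(np.abs(X[:,0])-h[0]);dy=np.abs(np.abs(X[:,1])-h[1]);db=np.abs(X[:,2]-.1245)
    ox=np.maximum(np.abs(X[:,0])-h[0],0);oy=np.maximum(np.abs(X[:,1])-h[1],0)
    oz=np.maximum(np.maximum(.076-X[:,2],X[:,2]-.126),0)
    return np.sqrt(np.minimum(np.minimum(dx,dy),db)**2+ox**2+oy**2+oz**2)
best=None
for th0 in np.radians([-30,-15,0,15,30]):
    f=lambda a:dist((Q-[a[1],a[2],a[3]])@Rot.from_rotvec([0,a[0],0]).as_matrix())
    o=least_squares(f,[th0,0,0,0],loss='soft_l1',f_scale=.003)
    print(np.degrees(o.x[0]).round(1),(o.x[1:]*1000).round(1),o.cost)
E
python3 bt.py
```

```text
615 [[nan, nan, nan], [nan, nan, nan], [nan, nan, nan]]Traceback (most recent call last):
  File "bt.py", line 23, in <module>
    o=least_squares(f,[th0,0,0,0],loss='soft_l1',f_scale=.003)
    return func(*args, **kwargs)
    raise ValueError("Residuals are not finite in the initial point.")
ValueError: Residuals are not finite in the initial point.
```

```bash
sed -i 's/^Q=np.vstack(pts);/Q=np.vstack(pts);Q=Q[np.isfinite(Q).all(1)];/' bt.py; python3 bt.py
```

```text
620 [[0.0199, -0.1001, 0.0583], [0.0435, -0.0001, 0.1051], [0.3531, 0.0401, 0.354]]
25.1 [10.1  4.6 13.3] 0.06166388011656622
25.1 [10.1  4.6 13.3] 0.061663879836759666
25.1 [10.1  4.6 13.3] 0.06166387970506031
25.1 [10.1  4.6 13.3] 0.061663880152897935
25.1 [10.1  4.6 13.3] 0.06166387978546832
```

```bash
sed -i 's/^Q=np.vstack(pts);/Q=np.vstack(pts);Q=Q[(np.abs(Q[:,0])<.08)\&(np.abs(Q[:,1])<.048)\&(Q[:,2]>.05)\&(Q[:,2]<.15)];/' bt.py
sed -i 's/^    print(np.degrees(o.x\[0\]).*/    print(np.degrees(o.x[0]).round(1),(o.x[1:]*1000).round(1),o.cost,np.median(f(o.x)))\nfor a in np.arange(.055,.14,.01):\n    k=Q[(Q[:,2]>a)\&(Q[:,2]<a+.01)]; print(a.round(3),len(k),k[:,0].min().round(3) if len(k) else 0,k[:,0].max().round(3) if len(k) else 0)/' bt.py; python3 bt.py
```

```text
524 [[0.018, -0.0306, 0.0606], [0.0392, 0.0054, 0.1028], [0.0767, 0.0405, 0.1362]]
-60.5 [140.6   5.2  48.1] 0.003935314655282835 0.0020405056617982358
-60.5 [140.6   5.2  48.1] 0.003935314655298913 0.0020406408016237776
28.9 [ 0.9  4.9 11. ] 0.002016806071887032 0.001680015540777964
28.8 [ 1.1  4.9 11.1] 0.0020165571669716457 0.0016759618210721724
28.8 [ 1.2  4.9 11.1] 0.002016544429751421 0.0016825258438124564
0.055 11 0.025 0.036
0.065 17 0.027 0.059
0.075 39 0.013 0.066
0.085 113 0.016 0.071
0.095 97 0.02 0.079
0.105 106 0.028 0.079
0.115 80 0.033 0.076
0.125 50 0.038 0.064
0.135 10 0.047 0.053
```

The basket hangs tilted about 29° between the pads and has slipped about 11 mm. I'll tilt the tool back by 29° so the basket is upright, then remeasure.

```bash
python3 - <<'E'
from kin import *
from station import r
q=r.sense()["joints"];path(q,[((.5916,.3028,.35),314.7,-29,10,1)])
E
```

```text
# end q [  42   40   40    2 -119   93] w [0.58 0.52 0.6 ] w2 [0.69 0.4  0.6 ]
max joint step/row 3.6 minz 0.597 maxcmd 0.36
-0.02 -0.01 0 0 -0.36 -0.01 1.00; -0.02 -0.01 0 0 -0.36 -0.01 1.00; -0.02 -0.01 0 0 -0.36 -0.01 1.00; -0.02 -0.01 0 0 -0.36 -0.01 1.00; -0.02 -0.01 0 0 -0.36 -0.01 1.00; -0.02 -0.01 0 0 -0.36 -0.01 1.00; -0.02 -0.01 0 0 -0.36 -0.01 1.00; -0.02 -0.01 -0.01 0 -0.36 -0.01 1.00; -0.02 -0.01 -0.01 0 -0.36 -0.01 1.00; -0.02 -0.01 -0.01 0 -0.36 -0.01 1.00
```

>>> jog_arm:
  plan: "-0.02 -0.01 0 0 -0.36 -0.01 1; -0.02 -0.01 0 0 -0.36 -0.01 1; -0.02 -0.01 0 0 -0.36 -0.01 1; -0.02 -0.01 0 0 -0.36 -0.01 1; -0.02 -0.01 0 0 -0.36 -0.01 1; -0.02 -0.01 0 0 -0.36 -0.01 1; -0.02 -0.01 0 0 -0.36 -0.01 1; -0.02 -0.01 -0.01 0 -0.36 -0.01 1; -0.02 -0.01 -0.01 0 -0.36 -0.01 1; -0.02 -0.01 -0.01 0 -0.36 -0.01 1"

```text
time_s: 27.8
tcp_pos: [0.5861, 0.2972, 0.3332]
ee_rot: [[0.622, 0.706, -0.34], [0.618, -0.708, -0.341], [-0.481, 0.002, -0.877]]
wrist_force: [-0.2, 0.5, -2.4]
gripper_width: 0.23
gripper_force: 30.0
```

```bash
cat > bt2.py <<'E'
from kin import *
from station import r
s=r.sense();g=s["tcp_pos"]-.019*s["ee_rot"][:,2];B=down(314.6)  # basket-aligned axes
print('g',g,s["wrist_force"])
Qs=[]
for n in("side","top"):
    p,d=r.capture(n);W=cloud(d,r.get_calibration(n));L=((W-g)@B).reshape(-1,3)
    Q=L[(np.abs(L[:,0])<.045)&(np.abs(L[:,1])<.05)&(L[:,2]>.075)&(L[:,2]<.15)]
    if n=="side": cv2.imwrite("pics/side7.png",p[:,:,::-1])
    print(n,len(Q));Qs.append(Q)
def dist(X):
    h=np.array([.0205,.0345]);zb=.126
    dx=np.abs(np.abs(X[:,0])-h[0]);dy=np.abs(np.abs(X[:,1])-h[1]);db=np.abs(X[:,2]-zb+.0015)
    ox=np.maximum(np.abs(X[:,0])-h[0],0);oy=np.maximum(np.abs(X[:,1])-h[1],0)
    oz=np.maximum(np.maximum(zb-.05-X[:,2],X[:,2]-zb),0)
    return np.sqrt(np.minimum(np.minimum(dx,dy),db)**2+ox**2+oy**2+oz**2)
for Q in (Qs[0],np.vstack(Qs)):
    f=lambda a:dist((Q-a[3:6])@Rot.from_rotvec(a[:3]).as_matrix())
    o=least_squares(f,[0,0,0,0,0,.01],loss='soft_l1',f_scale=.002)
    R=Rot.from_rotvec(o.x[:3]).as_matrix();und=g+B@(o.x[3:]+R@[0,0,.126])
    print('rotvec deg',np.degrees(o.x[:3]).round(1),'shift',(o.x[3:]*1000).round(1),'med',np.median(f(o.x)),'underside centre',und.round(4))
E
python3 bt2.py
```

```text
g [0.59251357 0.3037181  0.34989074] [-0.22392895  0.49221874 -2.38208631]
side 492
top 690
rotvec deg [0.9 1.9 0.8] shift [-6.7  6.1 11.8] med 0.002682957644633019 underside centre [0.5937 0.2989 0.2121]
rotvec deg [ 0.2 -3.  -0. ] shift [ 1.4  3.9 14.9] med 0.0016026720583567741 underside centre [0.5913 0.2975 0.2091]
```

```bash
python3 - <<'E'
from kin import *
from station import r
p,d=r.capture("side");t,_=r.capture("top")
a=cv2.resize(p[90:210,205:305,::-1],(500,600),interpolation=cv2.INTER_CUBIC);b=cv2.resize(t[160:280,140:200,::-1],(300,600),interpolation=cv2.INTER_CUBIC)
cv2.imwrite("pics/both.png",np.hstack([a,b]))
E
```

```text
(no output)
```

View pics/both.png

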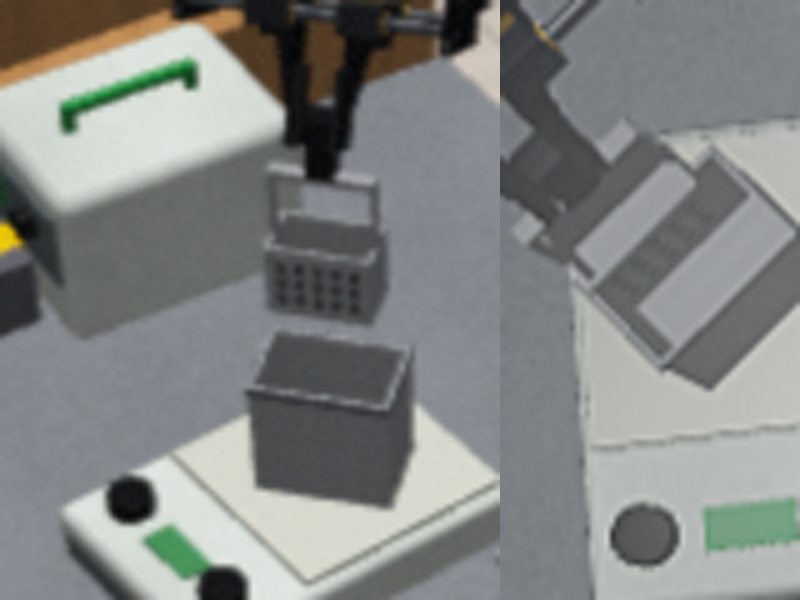

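Left half: the basket hangs upright at (325,260) over the pot mouth at (335,365), edges parallel. I'll check the offset between basket and pot per camera before lowering.

```bash
cat > rel.py <<'E'
from kin import *
from station import r
B=down(314.6);s=r.sense();g=s["tcp_pos"]-.019*s["ee_rot"][:,2]
def fitbox(W,c,h,H,zb,rng,zr,tilt=True):
    # box axes B (x: short, y: long), bottom at height zb ; returns offset in B axes
    L=((W-np.array([c[0],c[1],0]))@B).reshape(-1,3);Q=L[(np.abs(L[:,0])<rng[0])&(np.abs(L[:,1])<rng[1])&(-L[:,2]>zr[0])&(-L[:,2]<zr[1])]
    def f(a):
        X=(Q-[a[0],a[1],-(zb+a[2])])@Rot.from_rotvec([a[3],a[4],a[5]]).as_matrix();z=-X[:,2]
        dx=np.abs(np.abs(X[:,0])-h[0]);dy=np.abs(np.abs(X[:,1])-h[1]);db=np.abs(z-.003)
        ox=np.maximum(np.abs(X[:,0])-h[0],0);oy=np.maximum(np.abs(X[:,1])-h[1],0);oz=np.maximum(np.maximum(-z,z-H),0)
        return np.sqrt(np.minimum(np.minimum(dx,dy),db)**2+ox**2+oy**2+oz**2)
    o=least_squares(f,np.zeros(6),loss='soft_l1',f_scale=.0015)
    return len(Q),'offset mm',(o.x[:3]*1000).round(1),'rot',np.degrees(o.x[3:]).round(1),'med',np.median(f(o.x)).round(4)
for n in("side","top"):
    Ws=[]
    for _ in range(3): p,d=r.capture(n);Ws.append(cloud(d,r.get_calibration(n)))
    W=np.vstack(Ws)
    print(n,'pot',*fitbox(W,(.5885,.2997),(.0305,.0465),.09,.06,(.045,.06),(.066,.158)))
    zb=g[2]-.138
    print(n,'basket',*fitbox(W,(.592,.298),(.0203,.0343),.05,zb,(.04,.05),(zb-.01,zb+.056)))
E
python3 rel.py
```

```text
side pot 2977 offset mm [-1.8  3.7  7.8] rot [-0.4 -0.5  0.4] med 0.0027
side basket 1451 offset mm [ 0.9  0.4 -0.1] rot [0.7 0.5 0.2] med 0.0025
top pot 2115 offset mm [-1.4  1.5  4.5] rot [-0.9 -0.1 -0.3] med 0.0008
top basket 2069 offset mm [-1.1 -1.1 -0.9] rot [-0.4 -3.2 -0.1] med 0.0011
```

```bash
python3 - <<'E'
from kin import *
from station import r
s=r.sense();q=s["joints"]
path(q,[((.5901,.3025,.34),314.7,-29,3,1),((.5901,.3025,.265),314.7,-29,7,1),((.5901,.3025,.205),314.7,-29,10,1)])
E
```

```text
# end q [  42   39   38    2 -118   93] w [0.58 0.52 0.59] w2 [0.69 0.4  0.59]
# end q [  42   40   30    2 -108   93] w [0.58 0.52 0.51] w2 [0.69 0.4  0.52]
# end q [  42   42   24    1 -101   93] w [0.58 0.52 0.45] w2 [0.69 0.4  0.46]
max joint step/row 1.4 minz 0.453 maxcmd 0.37
0.04 -0.01 0.13 0.01 -0.01 0.01 1.00; 0.04 -0.01 0.13 0.01 -0.01 0.01 1.00; 0.04 -0.01 0.13 0.01 -0.01 0.01 1.00; 0.21 0 0.37 0 0 0 1.00; 0.21 0 0.37 0 0 0 1.00; 0.21 0 0.37 0 0 0 1.00; 0.21 0 0.37 0 0 0 1.00; 0.21 0 0.37 0 0 0 1.00; 0.21 0 0.37 0 0 0 1.00; 0.21 0 0.37 0 0 0 1.00

0.12 0 0.21 0 0 0 1.00; 0.12 0 0.21 0 0 0 1.00; 0.12 0 0.21 0 0 0 1.00; 0.12 0 0.21 0 0 0 1.00; 0.12 0 0.21 0 0 0 1.00; 0.12 0 0.21 0 0 0 1.00; 0.12 0 0.21 0 0 0 1.00; 0.12 0 0.21 0 0 0 1.00; 0.12 0 0.21 0 0 0 1.00; 0.12 0 0.21 0 0 0 1.00
```

>>> jog_arm:
  plan: "0.04 -0.01 0.13 0.01 -0.01 0.01 1; 0.04 -0.01 0.13 0.01 -0.01 0.01 1; 0.04 -0.01 0.13 0.01 -0.01 0.01 1; 0.21 0 0.37 0 0 0 1; 0.21 0 0.37 0 0 0 1; 0.21 0 0.37 0 0 0 1; 0.21 0 0.37 0 0 0 1; 0.21 0 0.37 0 0 0 1; 0.21 0 0.37 0 0 0 1; 0.21 0 0.37 0 0 0 1"

```text
time_s: 29.3
tcp_pos: [0.5844, 0.2971, 0.2472]
ee_rot: [[0.622, 0.702, -0.346], [0.614, -0.712, -0.341], [-0.485, -0.0, -0.874]]
wrist_force: [-0.3, -0.1, -1.1]
gripper_width: 0.227
gripper_force: 30.0
```

>>> jog_arm:
  plan: "0.12 0 0.21 0 0 0 1; 0.12 0 0.21 0 0 0 1; 0.12 0 0.21 0 0 0 1; 0.12 0 0.21 0 0 0 1; 0.12 0 0.21 0 0 0 1; 0.12 0 0.21 0 0 0 1; 0.12 0 0.21 0 0 0 1; 0.12 0 0.21 0 0 0 1; 0.12 0 0.21 0 0 0 1; 0.1 0 0.18 0 0 0 1"

```text
time_s: 30.3
tcp_pos: [0.5848, 0.2974, 0.1882]
ee_rot: [[0.622, 0.702, -0.346], [0.614, -0.712, -0.341], [-0.486, -0.0, -0.874]]
wrist_force: [-4.5, 0.0, 16.4]
gripper_width: 0.225
gripper_force: 30.0
```

>>> jog_arm:
  plan: "0.02 0 0.035 0 0 0 1; 0.02 0 0.035 0 0 0 1; 0.02 0 0.035 0 0 0 1; 0 0 0 0 0 0 1; 0 0 0 0 0 0 1; 0 0 0 0 0 0 1; 0 0 0 0 0 0 1; 0 0 0 0 0 0 1; 0 0 0 0 0 0 1; 0 0 0 0 0 0 1"

```text
time_s: 31.3
tcp_pos: [0.5849, 0.2973, 0.1882]
ee_rot: [[0.623, 0.703, -0.344], [0.614, -0.711, -0.341], [-0.485, 0.001, -0.875]]
wrist_force: [-2.1, -0.7, 7.7]
gripper_width: 0.227
gripper_force: 30.0
```

>>> jog_arm:
  plan: "0 0 0 0 0 0 -1; 0 0 0 0 0 0 -1; 0 0 0 0 0 0 -1; 0 0 0 0 0 0 -1; 0 0 0 0 0 0 -1; 0 0 0 0 0 0 -1; 0 0 -0.5 0 0 0 -1; 0 0 -1 0 0 0 -1; 0 0 -1 0 0 0 -1; 0 0 -1 0 0 0 -1"

```text
time_s: 32.3
tcp_pos: [0.6154, 0.3276, 0.2631]
ee_rot: [[0.623, 0.702, -0.345], [0.614, -0.712, -0.341], [-0.485, -0.0, -0.874]]
wrist_force: [0.1, 0.7, -0.2]
gripper_width: 0.979
gripper_force: 0.0
```

>>> jog_arm:
  plan: "0 0 -1 0 0 0 -1; 0 0 -1 0 0 0 -1; 0 0 -1 0 0 0 -1; 0 0 -1 0 0 0 -1; 0 0 -0.5 0 0 0 -1; 0 0 0 0 0 0 -1; 0 0 0 0 0 0 -1; 0 0 0 0 0 0 -1; 0 0 0 0 0 0 -1; 0 0 0 0 0 0 -1"

```text
time_s: 33.3
tcp_pos: [0.647, 0.3607, 0.354]
ee_rot: [[0.625, 0.703, -0.34], [0.616, -0.711, -0.338], [-0.48, 0.002, -0.877]]
wrist_force: [0.4, 1.0, -0.1]
gripper_width: 1.0
gripper_force: 0.0
```

```bash
python3 - <<'E'
from kin import *
from station import r
p,d=r.capture("side");t,dt=r.capture("top");W=cloud(dt,r.get_calibration("top"))
print('rim',topmask(W,(.589,.303),.085,.143,.157,1))
print('grip',topmask(W,(.589,.303),.06,.195,.22,1))
for z in ((.15,.165),(.165,.2)):
    try: print('z',z,topmask(W,(.589,.303),.06,*z,1)[:2])
    except Exception as e: print(z,e)
a=cv2.resize(p[90:210,205:305,::-1],(500,600),interpolation=cv2.INTER_CUBIC);b=cv2.resize(t[160:280,140:200,::-1],(300,600),interpolation=cv2.INTER_CUBIC)
cv2.imwrite("pics/end.png",np.hstack([a,b]))
E
```

```text
rim (242, ((588.6776123046875, 299.80181884765625), (69.52272033691406, 97.8576431274414), 44.604736328125), 'z', np.float64(0.14927908295768488), 'slope', array([-0.05148739, -0.17303058]))
grip (80, ((588.6875, 299.371337890625), (20.12160873413086, 20.609542846679688), 38.7077751159668), 'z', np.float64(0.2060221738425596), 'slope', array([5.51926613, 9.0443156 ]))
z (0.15, 0.165) (48, ((574.2113647460938, 317.0901794433594), (13.75996208190918, 24.975358963012695), 43.246482849121094))
z (0.165, 0.2) (46, ((586.9676513671875, 292.544189453125), (10.994199752807617, 23.296064376831055), 79.44788360595703))
```

View pics/end.png

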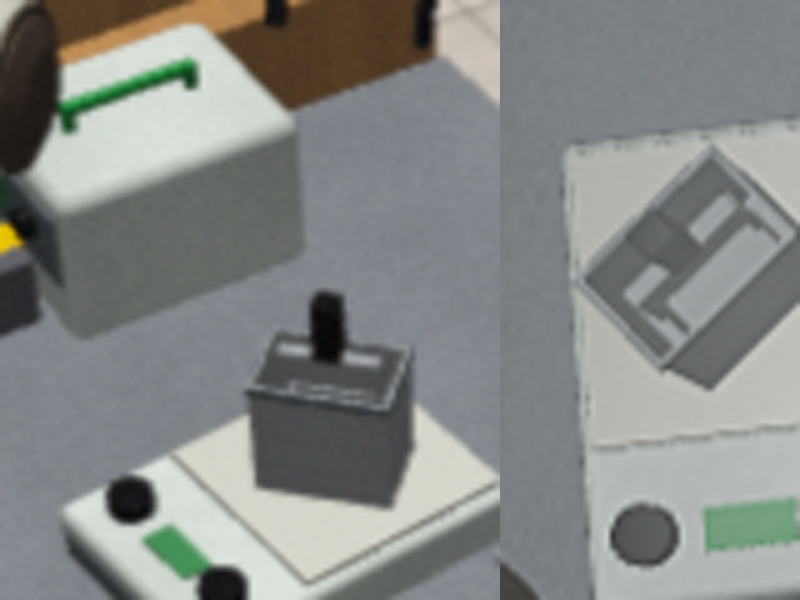

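The basket stands upright and centred in the pot: its grip at (328,325) has its top at z 0.206, matching the expected 0.207, and the pot has not moved. Handing in.

```bash
python3 -c "
from station import r
print(r.finish_job())"
```

```text
the job is handed in; nothing more can be done
None
```

The job is handed in, with no verdict returned: the pot stands mouth-up within about 4 mm of the plate's centre, with the basket upright and centred on its bottom. It finished at about 33 s of the 72 s, and I did not re-measure the bystanders at the end.

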